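Make up two kits of bamboo ware for the lacquer room

TASK

Make up two kits from the bamboo ware on the table. In the long tray, stand the round box in the middle of the larger compartment with its knobbed lid seated on it, and the napkin ring on end in the middle of the smaller compartment; in the round tray, stand the narrow-necked jar in the middle of the large dark pad and the tall cup in the middle of the small one. Everything ends upright and let go, and leave the knife, the stack of bowls and the tin where they are.

Things in the scene. Friction and masses are not known exactly. Their poses are not given: they have to be found in the camera images.
- box: Round open-topped box of coiled bamboo, straight-sided, without its lid: the widest of the open pieces. 64 mm across, 45 mm high, wall 4 mm (mouth 56 mm across), floor 5 mm thick. Origin at the centre of its underside, z up. 50 to 100 g. Starts upright on the table, among the stock.
- lid: Bamboo lid of the box: flat disc with a mushroom knob. Heights above its origin (centre of the underside, z up): locating plug 40 mm across, 0-6 mm; disc 70 mm across, 6-14; neck 16 mm across, 14-22; knob 22 mm across, 22-38. Seated, the plug hangs loosely in the box's mouth, the disc lies flat on the rim, and its origin is 39 mm above the box's. 35-70 g. Starts right way up on the table.
- ring: Bamboo napkin ring: a low, thick-walled tube open at both ends, standing on end. 54 mm outside, 32 mm inside, 30 mm high. Origin on its axis at the lower end, z along the axis, up. 28 to 56 g. Starts upright on the table, among the stock.
- jar: Round-bellied bamboo jar with a narrow neck and a small dark mouth. 56 mm high; foot 38 mm across, belly 58 mm across from 18 to 34 mm above the foot, neck 30 mm across at 50 mm, lip 34 mm across. Origin at the centre of its foot, z up. 50 to 100 g. Starts upright on the table, among the stock.
- cup: Tall, slightly flared, open bamboo cup, the narrowest of the pieces. 66 mm high, 36 mm across at the foot and 44 mm at the rim, wall 3 mm. Origin at the centre of its underside, z up. 28 to 56 g. Starts upright on the table, among the stock.
- long_tray: Fixed oblong wooden tray, 220 (x) by 130 mm (y). Rim and cross divider 6 mm thick, tops 14 mm above the table; tray floor 6 mm above it. Origin under its centre, at table height. The divider at x = +24 mm leaves a larger compartment (125 x 118 mm, middle at x = -41.5 mm, y = 0) and a smaller one (77 x 118 mm, middle at x = +65.5 mm, y = 0). Any yaw; left or right of the stock.
- round_tray: Fixed round wooden tray, 210 mm across; rim top 16 mm, tray floor 6 mm above the table. In it lie two flat dark rush pads under 1 mm thick: a large one 76 mm across, middle at x = -46 mm, y = 0, and a small one 54 mm across, middle at x = +48 mm, y = 0. Origin under its centre, at table height. Any yaw; on the other side of the stock from the long tray.
- knife: Splitting knife lying across the table beyond the stock, 250 mm long along its x, up to 34 mm wide, 26 mm high: wooden handle to -x, dark blade to +x. Origin near the middle, at table height. Bystander: leave it where it is.
- bowls: Stack of three bamboo bowl blanks beyond the stock, 116 mm across, 77 mm high. Origin at the centre of the underside. Bystander: leave it where it is.
- tin: Closed metal tin with a black band beyond the stock, 88 mm across at its lid, 66 mm high. Origin at the centre of the underside. Bystander: leave it where it is.
Mind the look-alikes: they are no part of the job. Leave any green or turquoise look-alike of the jar alone.

How it is judged:
By the outcome, as a careful person would: the job done as asked, in the order asked, and still so for the second after the job is handed in, with the robot touching nothing.
It also fails if it takes over 125 s, if anything falls off the work surface, if the arm or the gripper's body presses on something with over 40 N, if the wrist force passes 120 N, or if a joint passes its speed limit or range.

ROBOT

A 6-joint arm with a two-finger parallel gripper is mounted at the origin on the work surface. World frame = base frame: x ahead of the robot, y to its left, z up, the work surface at z = 0. Lengths are in m, angles in rad, forces in N, time in s.
With the tool pointing down it reaches from about 0.4 to 0.925 m from the base axis. Payload 12.5 kg.
Tool frame: the origin (TCP) lies at the very end of the fingers, on their centre line; the grasp point (between the pads) lies grasp_offset behind it (grasp_offset is the distance from the TCP to the grasp point, in m); x points along the fingers, y is the direction in which the jaws open and shut, and the axes are right-handed (so a half turn about x gives the same grasp; the last joint's range is limited). The gripper opens to 95 mm and grips with 3 to 60 N. Pads are 20 mm wide; open, the fingers measure 119 mm over their backs; the gripper's body (75 mm by 180 mm) begins 59 mm behind the grasp point.
Start: joints at [-1.326, 0.491, 1.559, -0, 1.092, -0.106], TCP at [0.215, -0.587, 0.19] pointing down, gripper open.
Joint ranges: [-3.1, 3.1], [-0.84, 2.19], [0.05, 2.79], [-1.13, 4.28], [0.06, 2.93], [-2.69, 2.69]. Speed limits (rad/s): [2.22, 2.22, 2.79, 3.14, 3.14, 3.14].

INTERFACE

Orientations are given as a unit quaternion [w, x, y, z].
In Python, from cell import sense, capture, close_job, silhouettes, pinpoint, grasp_offset gives the robot as it stands.
- The arm moves only by the shell command python3 -m pendant 'ROWS'. ROWS is JSON, one flat list of numbers, 7 for each row, row after row: the gripper command: -1 is fully open, 1 is shut, values between are in proportion, then the shift along the tool's x, y, z each as a share of 0.25 m, from -1 to 1, then the turn, a rotation vector about the tool's x, y, z each as a share of pi rad, from -1 to 1. A call has 1 to 10 rows; each row is the pose to reach, as a shift and turn from the pose measured when the call began, along the tool's axes at that moment, turning the shorter way round; what a row does not reach only later rows make up. A row lasts 1/8 s, in which the tool goes at most 62.5 mm and 10.7 degrees, less where a joint would pass 70% of its speed; a pose out of reach is approached as far as the arm can. A call with a number of a shift or a turn outside -1 to 1 is refused whole. A call with a gripper value outside its range is refused whole. The fingers move at their own pace and stop on an object; the grip force is fixed at half the most. Time passes only in rows, so rows that repeat a pose let the fingers close. It gives the time, the measured TCP pose, the force and the opening at its end, in the units of the state.
- sense(): the state, without advancing time (a new reading comes with each control period).
- capture(name): name is "scene" or "top" or "wrist"; returns a dict with "image" (480x640x3 uint8, blue, green, red), "intrinsics" (3x3 intrinsics, pixels), "k1" (the pictures are not rectified: a ray, as slopes to the right and down, at radius r is drawn at 1 + k1 r^2 times it, then the intrinsics apply), "R" (3x3) and "t" (3): a world point X has camera coordinates R X + t. Camera axes: x right, y down, z forward; pixel columns grow to the right and rows downward; lengths in m; the calibration is good to about 2 mm. A picture is of the moment at which its call begins. There is no depth.
- close_job(): hands the job in, once; it reports no verdict.
Trained networks look in the newest picture that a camera, given by its name, has taken for a name from the list of things; names that differ only in an ending like _2 or _b are one class to them, and where a whole thing is asked for, a point or a joint stands for the part that bears it (a point fixed in the world has none). Each returns a list of dicts, best first, with "p" (0 to 1); they miss things now and then, are a little off and sometimes report something else, mostly with a low value. They report only what shows in the picture. A call takes as long as a camera call. They do not tell look-alikes from the thing itself.
- silhouettes(camera, label): "pixels" (480x640 bool, what is visible of it) and "box" ([left, top, width, height] in pixels, round what is visible of it).
- pinpoint(camera, label): "location" ([row, column] in pixels: a listed point, or the origin of a listed thing).
The state is a dict: "clock": time; "joints": joint angles; "qvel": joint speeds; "joint_torque": joint torques, N m; "tcp_pos": TCP position; "orientation": TCP orientation; "contact_force": force on the tool from outside, world axes, zero at the start; "wrist_torque": the same for the moment, N m; "opening": finger opening in m.
Only numpy, scipy, OpenCV 4.12 (cv2) and the standard library are available. Lean on these libraries where they do the work, as an engineer would, in place of code of your own. Each camera call takes 0.05 s, during which the arm holds its last target.

## Working session

There is one attempt and no reset: what is moved stays moved. The work goes in short steps, Python scripts to look and compute and a shell command to move; the robot and the scene stay as the last step left them, time stands still between calls to the robot, and variables do not carry over. Pictures are saved under pics/ and viewed, and the job is handed in when it is done.

```bash
ls; mkdir -p pics
python3 - <<'E'
from cell import sense,capture,grasp_offset
import cv2
print(grasp_offset); s=sense(); print(s)
for n in ("scene","top","wrist"):
    c=capture(n); cv2.imwrite(f"pics/a_{n}.png",c["image"]); print(n,c["intrinsics"],c["k1"],c["R"],c["t"])
E
```

```text
pics
0.0188
{'clock': 0.0, 'joints': array([-1.32558876e+00,  4.91583719e-01,  1.55945834e+00,  1.26286387e-05,
        1.09168376e+00, -1.05609257e-01]), 'qvel': array([ 0.0014649 , -0.00246344, -0.0008606 ,  0.00146501, -0.00153305,
       -0.00021021]), 'joint_torque': array([ 5.59303444e-03, -6.12628913e+01, -2.58174938e+01,  6.94465055e-02,
        4.82749532e-02, -1.12063549e-04]), 'tcp_pos': array([ 0.21474348, -0.58666122,  0.18934369]), 'orientation': array([-0.12299543, -0.69623273, -0.1237953 ,  0.69628071]), 'contact_force': array([-0.03476517,  0.8312648 ,  0.25738794]), 'wrist_torque': array([-0.05992697,  0.03356484, -0.01407195]), 'opening': 0.09490866749104207}
scene [[555.85998095   0.         327.88709745]
 [  0.         555.85998095 233.63051685]
 [  0.           0.           1.        ]] -0.020294517599534826 [[-0.19405768  0.98097439 -0.00555567]
 [ 0.76966578  0.14874003 -0.6208792 ]
 [-0.60824024 -0.12476239 -0.78388657]] [ 0.12707226 -0.45750363  1.54605498]
top [[485.48693838   0.         318.91102335]
 [  0.         485.48693838 243.27014084]
 [  0.           0.           1.        ]] -0.10369216466898282 [[-0.0543747  -0.99850857  0.00490123]
 [-0.97548681  0.05207154 -0.21380842]
 [ 0.21323433 -0.01640685 -0.97686332]] [0.0453174  0.61784057 0.89056829]
wrist [[335.20931454   0.         319.92655834]
 [  0.         335.20931454 240.55352367]
 [  0.           0.           1.        ]] -0.036429823195879035 [[ 3.44534368e-01 -9.38773642e-01 -3.43402543e-04]
 [-9.06427751e-01 -3.32758423e-01  2.60116443e-01]
 [-2.44304731e-01 -8.93077848e-02 -9.65577194e-01]] [-0.62409028 -0.02972941  0.39091535]
```

View pics/a_scene.png

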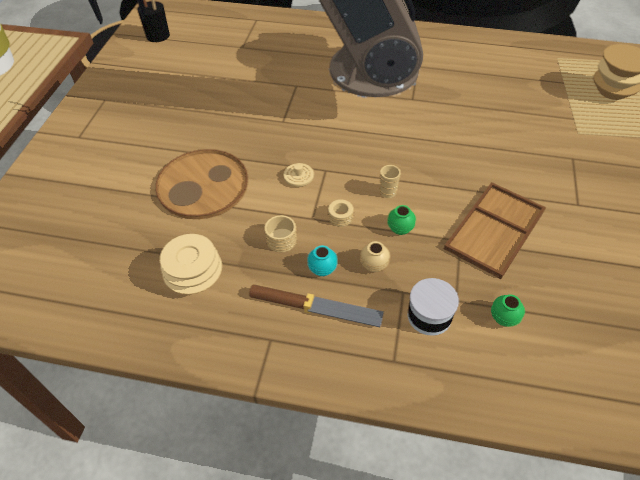

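View pics/a_top.png

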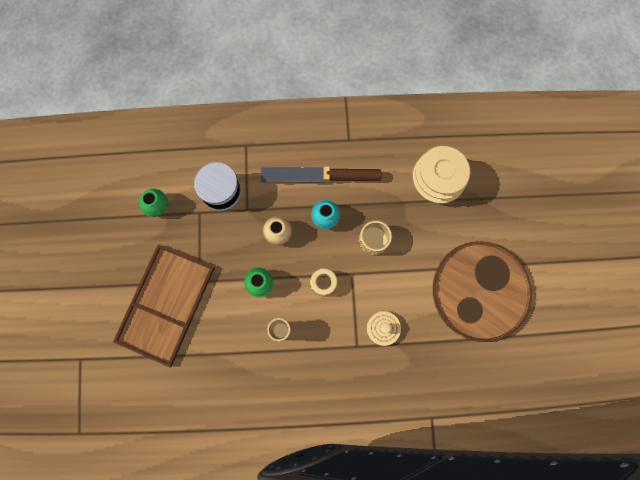

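View pics/a_wrist.png

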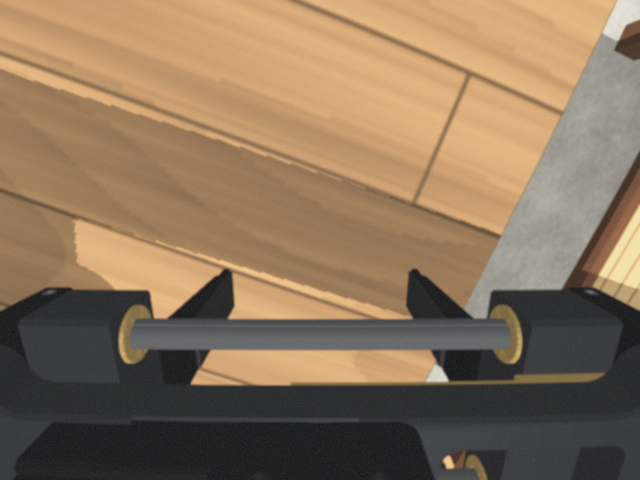

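The scene view shows the round tray at about (200,183), the long tray at (495,228) and the lid at (298,175). The box is at (280,233), the ring at (341,212), the natural-coloured jar at (375,257) and the cup at (390,181). The green and turquoise jars are look-alikes. Next I'll measure poses by fitting silhouettes.

```bash
cat > h.py <<'E'
import numpy as np, cv2
from cell import *
from scipy.optimize import least_squares, minimize
def proj(c,X):
    X=np.atleast_2d(X); p=X@np.asarray(c["R"]).T+np.asarray(c["t"]); s=p[:,:2]/p[:,2:]
    s=s*(1+c["k1"]*(s**2).sum(1,keepdims=True)); K=c["intrinsics"]
    return np.c_[K[0][0]*s[:,0]+K[0][2],K[1][1]*s[:,1]+K[1][2]]
def unproj(c,uv,z):
    uv=np.atleast_2d(uv).astype(float); K=np.asarray(c["intrinsics"]); d=np.array([c["k1"],0,0,0.])
    s=cv2.undistortPoints(uv[:,None],K,d)[:,0]
    R=np.asarray(c["R"]);t=np.asarray(c["t"]); o=-R.T@t; r=np.c_[s,np.ones(len(s))]@R
    return o+r*((z-o[2])/r[:,2])[:,None]
PROF={"box":[(0,32),(.045,32)],"ring":[(0,27),(.030,27)],"cup":[(0,18),(.066,22)],
"jar":[(0,19),(.018,29),(.034,29),(.050,15),(.056,17)],
"lid":[(0,20),(.006,20),(.006,35),(.014,35),(.014,8),(.022,8),(.022,11),(.038,11)]}
A=np.linspace(0,2*np.pi,48,endpoint=False)
def model(c,n,x,y,z0=0,S=4):
    m=np.zeros((480*S,640*S),np.uint8); pr=PROF[n]
    circ=[proj(c,np.c_[x+r/1000*np.cos(A),y+r/1000*np.sin(A),np.full(48,z+z0)]) for z,r in pr]
    for a,b in zip(circ,circ[1:]):
        h=cv2.convexHull(np.r_[a,b].astype(np.float32))
        cv2.fillConvexPoly(m,np.round((h*S+S/2)).astype(int),1)
    return cv2.resize(m.astype(np.float32),(640,480),interpolation=cv2.INTER_AREA)
def cen(m):
    m=np.asarray(m,float); yy,xx=np.mgrid[:480,:640]; return np.array([(m*xx).sum(),(m*yy).sum()])/m.sum()
def fit(c,n,mask,z0=0):
    """x,y such that the model centroid matches mask centroid"""
    cm=cen(mask); zc=z0+PROF[n][-1][0]/2; p=unproj(c,cm,zc)[0,:2]
    for _ in range(5):
        mm=model(c,n,*p,z0); d=cm-cen(mm)
        p=p+(unproj(c,cm,zc)-unproj(c,cm-d,zc))[0,:2]
    mm=model(c,n,*p,z0)>.5; mk=np.asarray(mask)>0
    return p,(mm&mk).sum()/(mm|mk).sum()
E
python3 - <<'E'
from h import *
for cn in ("scene","top"):
    c=capture(cn)
    for n in PROF:
        for d in silhouettes(cn,n)[:5]:
            p,i=fit(c,n,d["pixels"]); bx=d["box"]; u,v=int(bx[0]+bx[2]/2),int(bx[1]+bx[3]/2)
            print(cn,n,round(d["p"],2),bx,p.round(4),"iou",round(i,2),c["image"][v,u])
    for n in ("long_tray","round_tray","knife","bowls","tin"):
        for d in silhouettes(cn,n)[:2]: print(cn,n,round(d["p"],2),d["box"],unproj(c,cen(d["pixels"]),.01).round(4))
        for d in pinpoint(cn,n)[:2]: print("  pin",round(d["p"],2),d["location"],unproj(c,d["location"][::-1],0).round(4))
E
```

```text
scene box 0.9 [265.2, 212.3, 29.4, 41.5] [ 0.6318 -0.1064] iou 0.98 [112 155 179]
scene ring 0.58 [330.0, 199.0, 22.6, 25.0] [0.5452 0.0039] iou 0.86 [ 76 111 135]
scene cup 0.74 [381.2, 165.7, 19.9, 33.2] [0.4526 0.097 ] iou 0.98 [104 155 189]
scene jar 0.85 [305.1, 242.6, 32.0, 30.4] [ 0.687  -0.0063] iou 0.96 [157 161  46]
scene jar 0.82 [362.7, 240.9, 30.6, 29.2] [0.6562 0.0953] iou 0.94 [112 163 187]
scene jar 0.69 [489.7, 295.8, 35.7, 32.6] [0.7324 0.3568] iou 0.96 [ 74 151  50]
scene jar 0.67 [388.9, 204.5, 25.3, 34.4] [0.551  0.1359] iou 0.96 [ 83 161  52]
scene lid 0.57 [283.9, 163.4, 27.7, 22.8] [ 0.4462 -0.1121] iou 0.89 [ 81 117 142]
scene lid 0.41 [266.1, 216.3, 29.7, 36.6] [ 0.6214 -0.1097] iou 0.73 [115 158 181]
scene long_tray 0.71 [442.7, 180.5, 102.5, 95.7] [[0.526 0.335 0.01 ]]
  pin 0.91 [230.6, 494.0] [[ 0.5211  0.3359 -0.    ]]
scene round_tray 0.74 [155.4, 147.7, 94.0, 75.5] [[ 0.5163 -0.3199  0.01  ]]
  pin 0.7 [184.5, 201.0] [[ 0.5107 -0.3258  0.    ]]
scene knife 0.78 [247.0, 287.7, 135.6, 42.9] [[0.779  0.0053 0.01  ]]
scene knife 0.67 [441.8, 182.6, 104.5,
[... 1090 characters left out ...]
.5177 0.3371 0.01  ]]
  pin 0.81 [301.9, 165.7] [[0.5263 0.3358 0.    ]]
top round_tray 0.91 [433.3, 239.2, 100.9, 104.3] [[ 0.5116 -0.3218  0.01  ]]
  pin 0.78 [287.7, 480.4] [[ 0.5205 -0.3227  0.    ]]
top knife 0.95 [260.8, 165.9, 121.3, 17.1] [[0.7844 0.0072 0.01  ]]
top knife 0.62 [194.0, 162.9, 47.0, 48.5] [[0.7707 0.2226 0.01  ]]
  pin 0.92 [175.7, 321.1] [[ 0.7845 -0.0021  0.    ]]
top bowls 0.64 [411.8, 145.1, 60.1, 60.9] [[ 0.771  -0.2631  0.01  ]]
  pin 0.67 [178.6, 436.6] [[ 0.7654 -0.2552  0.    ]]
top tin 0.81 [193.0, 160.5, 47.6, 52.4] [[0.7711 0.2227 0.01  ]]
top tin 0.41 [411.4, 144.1, 59.2, 58.4] [[ 0.7715 -0.2635  0.01  ]]
  pin 0.69 [194.2, 221.0] [[0.7541 0.2171 0.    ]]
```

```bash
cat > trays.py <<'E'
from h import *
def hullmask(c,P):
    m=np.zeros((1920,2560),np.uint8); h=cv2.convexHull(proj(c,P).astype(np.float32))
    cv2.fillConvexPoly(m,np.round(h*4+2).astype(int),1); return cv2.resize(m.astype(np.float32),(640,480),interpolation=cv2.INTER_AREA)
def lt(p):
    x,y,a=p; q=np.array([[sx*.11,sy*.065] for sx in(1,-1) for sy in (1,-1)]); R=np.array([[np.cos(a),-np.sin(a)],[np.sin(a),np.cos(a)]])
    q=q@R.T+[x,y]; return np.r_[np.c_[q,np.zeros(4)],np.c_[q,np.full(4,.014)]]
if __name__=="__main__":
  for cn in ("scene","top"):
    c=capture(cn); m=silhouettes(cn,"long_tray")[0]["pixels"].astype(float)
    r=min((minimize(lambda p:np.abs(hullmask(c,lt(p))-m).sum(),[.523,.336,a],method="Nelder-Mead",options=dict(initial_simplex=[[.523,.336,a],[.53,.336,a],[.523,.343,a],[.523,.336,a+.1]],xatol=1e-4,fatol=.5)) for a in (2.6,2.75,2.9)),key=lambda r:r.fun)
    print(cn,"long",r.x.round(4),r.fun,m.sum())
    x,y,a=r.x; im=c["image"].copy(); u=np.array([np.cos(a),np.sin(a)]);v=np.array([-u[1],u[0]])
    for s in (.021,.027): cv2.polylines(im,[np.round(proj(c,np.array([[*(np.array([x,y])+s*u+t*v),.014] for t in(-.059,.059)]))).astype(int)],False,(0,0,255),1)
    for s in (-.0415,.0655): cv2.circle(im,tuple(np.round(proj(c,[*(np.array([x,y])+s*u),.006])[0]).astype(int)),2,(255,0,0),-1)
    # pads
    d=silhouettes(cn,"round_tray")[0]; b=list(map(int,d["box"])); g=cv2.cvtColor(c["image"],cv2.COLOR_BGR2GRAY).astype(int)
    mk=np.asarray(d["pixels"]).astype(np.uint8); mk=cv2.erode(mk,np.ones((9,9),np.uint8))
    red=c["image"][...,2].astype(int); t,_=cv2.threshold(red[mk>0].astype(np.uint8),0,255,cv2.THRESH_OTSU)
    k,lab,st,ce=cv2.connectedComponentsWithStats(((red<=t)&(mk>0)).astype(np.uint8))
    for i in range(1,k):
        if st[i,4]>150:
            X=unproj(c,ce[i],.0065)[0]; ys,xs=np.where(lab==i); W=unproj(c,np.c_[xs,ys],.0065); 
            print(cn,"pad",X.round(4),st[i],np.ptp(W[:,:2],axis=0).round(3)); cv2.circle(im,tuple(np.round(ce[i]).astype(int)),2,(255,0,0),-1)
    cv2.imwrite(f"pics/b_{cn}.png",cv2.resize(im[140:380],(800,300)) if 0 else im)
    # ring/lid by segmentation residual
    for n in ("ring",):
        for d in silhouettes(cn,n): p,i=fit(c,n,d["pixels"]); print(cn,n,d["p"],p,i)
        for d in pinpoint(cn,n): print(cn,n,d["p"],unproj(c,d["location"][::-1],0))
E
python3 trays.py; python3 -c "
import cv2
a=cv2.imread('pics/b_scene.png')[140:290,140:560];b=cv2.imread('pics/b_top.png')[220:380,100:540]
import numpy as np
cv2.imwrite('pics/b2.png',np.vstack([cv2.resize(a,(800,286)),cv2.resize(b,(800,290))]))"
```

```text
scene long [0.5163 0.3376 2.7152] 168.5 5104.0
scene pad [ 0.4734 -0.293   0.0065] [208 165  23  17 302] [0.053 0.051]
scene pad [ 0.5485 -0.3496  0.0065] [168 181  34  25 659] [0.076 0.073]
scene ring 0.61 [0.54633675 0.00441639] 0.8872305140961857
scene ring 0.91 [[0.53492495 0.00182828 0.        ]]
top long [0.521  0.3379 2.7032] 139.75 6880.0
top pad [ 0.5497 -0.3491  0.0065] [475 255  35  36 976] [0.075 0.075]
top pad [ 0.4756 -0.2921  0.0065] [457 297  26  26 523] [0.052 0.053]
top ring 0.8 [0.54856769 0.00788842] 0.7098360655737705
top ring 0.69 [[0.5488708  0.00948761 0.        ]]
```

View pics/b2.png

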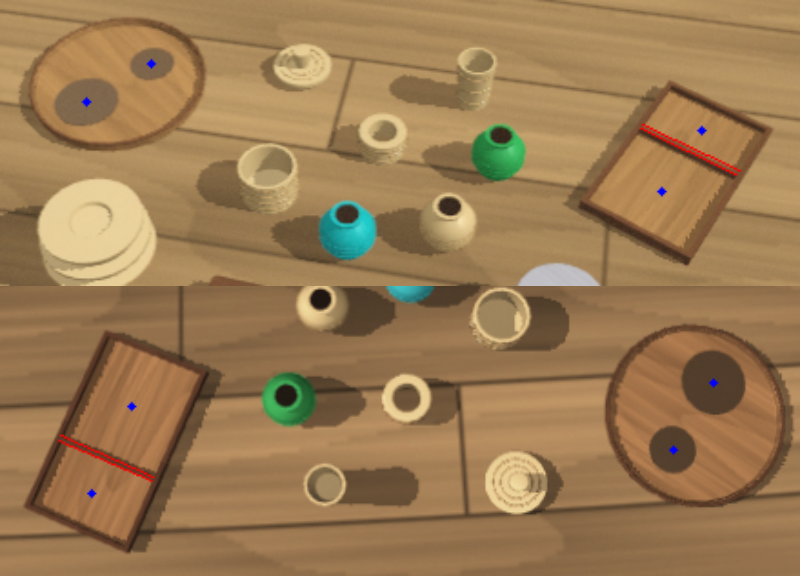

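```bash
cat > go.py <<'E'
import sys,numpy as np
from cell import sense
from scipy.spatial.transform import Rotation as Ro
s=sense(); q=s["orientation"]; R=Ro.from_quat([q[1],q[2],q[3],q[0]]); p=np.array(s["tcp_pos"])
M=R.as_matrix(); a0=np.arctan2(M[1,1],M[0,1])
print("t",round(s["clock"],2),"tcp",p.round(4),"jaw yaw deg",round(np.degrees(a0),1),"tilt",round(np.degrees(np.arccos(-M[2,0])),2),"open",round(s["opening"],4),"j",np.round(s["joints"],2),"F",np.round(s["contact_force"],1))
# args: x,y,z,yawdeg ...
for t in sys.argv[1:]:
    x,y,z,a=map(float,t.split(",")); a=np.radians(a)
    T=np.array([[0,np.cos(a),np.sin(a)],[0,np.sin(a),-np.cos(a)],[-1,0,0]])
    v=Ro.from_matrix(M.T@T).as_rotvec()/np.pi; d=M.T@(np.array([x,y,z])-p)/.25
    print(t,"->",",".join(f"{k:.3f}" for k in np.r_[d,v]),f" dist {np.linalg.norm(d)*250:.0f}mm turn {np.linalg.norm(v)*180:.0f}")
E
python3 go.py .634,-.105,.15,0 .634,-.105,.15,180 .634,-.105,.15,-30 .47,-.35,.15,-30
```

```text
t 2.25 tcp [ 0.2148 -0.5869  0.19  ] jaw yaw deg -69.9 tilt 0.01 open 0.095 j [-1.33  0.49  1.56 -0.    1.09 -0.11] F [-0.8 -0.7 -0.5]
.634,-.105,.15,0 -> 0.160,-1.234,-2.237,-0.388,0.000,-0.000  dist 640mm turn 70
.634,-.105,.15,180 -> 0.160,-1.234,-2.237,0.612,-0.000,-0.000  dist 640mm turn 110
.634,-.105,.15,-30 -> 0.160,-1.234,-2.237,-0.222,0.000,-0.000  dist 640mm turn 40
.47,-.35,.15,-30 -> 0.160,-0.539,-1.284,-0.222,0.000,-0.000  dist 351mm turn 40
```

```bash
python3 -m pendant '[-1,0.07,-0.54,-0.98,-0.2,0,0,-1,0.07,-0.54,-0.98,-0.2,0,0,-1,0.07,-0.54,-0.98,-0.2,0,0,-1,0.07,-0.54,-0.98,-0.2,0,0,-1,0.07,-0.54,-0.98,-0.2,0,0]'; python3 go.py .634,-.105,.13,0
```

```text
clock: 2.88
tcp_pos: [0.4, -0.3736, 0.1725]
orientation: [0.333, 0.624, 0.333, -0.623]
contact_force: [0.5, 0.4, 0.1]
opening: 0.0951
t 2.88 tcp [ 0.4    -0.3736  0.1725] jaw yaw deg -33.7 tilt 0.01 open 0.0951 j [-0.87  0.4   1.77  0.    0.97 -0.28] F [0.5 0.4 0.1]
.634,-.105,.13,0 -> 0.170,0.182,-1.413,-0.187,-0.000,-0.000  dist 359mm turn 34
```

```bash
python3 -m pendant '[-1,0.11,0.12,-0.95,-0.187,0,0,-1,0.11,0.12,-0.95,-0.187,0,0,-1,0.11,0.12,-0.95,-0.187,0,0,-1,0.11,0.12,-0.95,-0.187,0,0,-1,0.11,0.12,-0.95,-0.187,0,0]' >/dev/null; python3 go.py .634,-.105,.13,0
```

```text
t 3.5 tcp [ 0.5584 -0.1898  0.1444] jaw yaw deg 0.2 tilt 0.03 open 0.0955 j [-0.44  0.49  1.7   0.    0.95 -0.44] F [-0.7 -1.1 -0.7]
.634,-.105,.13,0 -> 0.058,0.303,-0.338,0.001,-0.000,0.000  dist 114mm turn 0
```

```bash
python3 -m pendant '[-1,0.058,0.303,-0.338,0,0,0,-1,0.058,0.303,-0.338,0,0,0,-1,0.058,0.303,-0.338,0,0,0]' >/dev/null; python3 go.py .634,-.105,.008,0
cat > wr.py <<'E'
import sys
from h import *
cn=sys.argv[1]; c=capture(cn); cv2.imwrite(sys.argv[2],c["image"])
for a in sys.argv[3:]:
    n,_,z=a.partition(":"); z=float(z or 0)
    for d in silhouettes(cn,n)[:4]:
        p,i=fit(c,n,d["pixels"],z); print(cn,n,round(d["p"],2),d["box"],p.round(4),"iou",round(i,2))
    for d in pinpoint(cn,n)[:3]: print("  pin",round(d["p"],2),unproj(c,d["location"][::-1],z)[0].round(4))
E
python3 wr.py wrist pics/c1.png box ring jar
```

```text
t 3.88 tcp [ 0.6349 -0.1032  0.1292] jaw yaw deg 0.3 tilt 0.06 open 0.0952 j [-0.26  0.58  1.58  0.    0.99 -0.27] F [-0.5 -0.6  0. ]
.634,-.105,.008,0 -> 0.485,-0.003,0.008,0.002,-0.000,0.000  dist 121mm turn 0
wrist box 0.66 [279.8, 198.7, 76.3, 76.9] [ 0.6329 -0.1046] iou 0.97
  pin 0.92 [ 0.6339 -0.1025  0.    ]
wrist ring 0.79 [184.9, 74.3, 68.9, 67.8] [0.5476 0.0065] iou 0.77
  pin 0.81 [0.5464 0.0064 0.    ]
wrist jar 0.89 [317.7, 0.0, 67.5, 28.4] [0.6586 0.0948] iou 0.94
wrist jar 0.76 [347.4, 84.4, 74.3, 72.8] [ 0.6881 -0.0052] iou 0.98
  pin 0.6 [ 0.7599 -0.2526  0.    ]
  pin 0.59 [ 0.6854 -0.0053  0.    ]
```

View pics/c1.png

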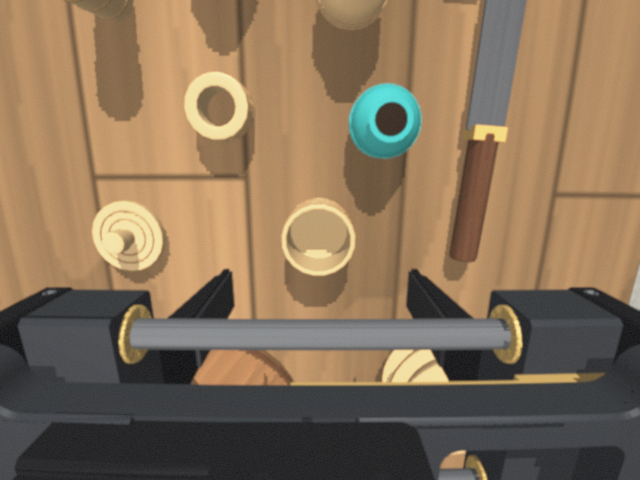

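The wrist view shows the box centred between the fingers at (318,237). It agrees with the averaged pose to about 1 mm. I'll grasp it.

```bash
python3 -m pendant '[-1,0.25,0,0.008,0,0,0,-1,0.45,0,0.008,0,0,0,-1,0.485,0,0.008,0,0,0,-1,0.485,0,0.008,0,0,0,1,0.485,0,0.008,0,0,0,1,0.485,0,0.008,0,0,0,1,0.485,0,0.008,0,0,0,1,0.485,0,0.008,0,0,0]'; python3 go.py .634,-.105,.13,65
```

```text
clock: 5.22
tcp_pos: [0.6337, -0.1082, 0.0096]
orientation: [0.501, 0.5, 0.5, -0.499]
contact_force: [-0.0, 0.3, 4.7]
opening: 0.0634
t 5.22 tcp [ 0.6337 -0.1082  0.0096] jaw yaw deg 0.1 tilt 0.05 open 0.0634 j [-0.27  0.73  1.66  0.    0.75 -0.27] F [-0.   0.3  4.7]
.634,-.105,.13,65 -> -0.481,0.002,-0.013,-0.361,0.000,-0.000  dist 120mm turn 65
```

```bash
python3 -m pendant '[1,-0.2,0,0,0,0,0,1,-0.45,0,0,0,0,0,1,-0.48,0,-0.2,0,0,0,1,-0.48,-0.08,-0.45,0,0,0,1,-0.48,-0.15,-0.7,0,0,0,1,-0.48,-0.15,-0.95,0,0,0,1,-0.48,-0.15,-0.95,0,0,0]'; python3 go.py .5564,.3168,.09,0 .5564,.3168,.0165,0; python3 wr.py wrist pics/c2.png box:.12
```

```text
clock: 6.1
tcp_pos: [0.5949, 0.1329, 0.1298]
orientation: [0.502, 0.499, 0.501, -0.498]
contact_force: [-0.7, -0.3, -1.3]
opening: 0.0633
t 6.1 tcp [0.5949 0.1329 0.1298] jaw yaw deg 0.4 tilt 0.06 open 0.0633 j [0.11 0.53 1.66 0.   0.94 0.1 ] F [-0.7 -0.3 -1.3]
.5564,.3168,.09,0 -> 0.159,-0.150,-0.737,0.002,-0.000,-0.000  dist 192mm turn 0
.5564,.3168,.0165,0 -> 0.453,-0.150,-0.736,0.002,-0.000,-0.000  dist 219mm turn 0
wrist box 0.66 [257.8, 213.7, 124.3, 104.2] [0.5951 0.142 ] iou 0.8
  pin 0.67 [0.5952 0.1374 0.12  ]
```

View pics/c2.png

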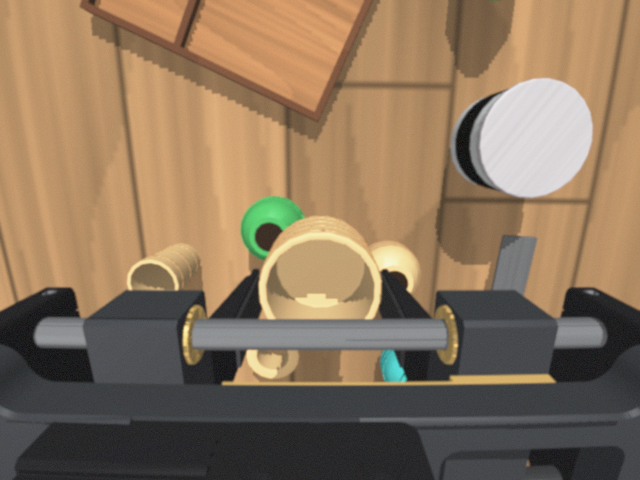

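The box is held upright between the fingers at (320,275), with the tray ahead. I'll place it.

```bash
python3 -m pendant '[1,0.05,-0.05,-0.25,0,0,0,1,0.1,-0.1,-0.5,0,0,0,1,0.15,-0.15,-0.7,0,0,0,1,0.2,-0.15,-0.736,0,0,0,1,0.3,-0.15,-0.736,0,0,0,1,0.38,-0.15,-0.736,0,0,0,1,0.38,-0.15,-0.736,0,0,0]'; python3 go.py .5564,.3168,.0165,0; python3 wr.py wrist pics/c3.png long_tray 2>/dev/null
```

```text
clock: 7.12
tcp_pos: [0.5579, 0.3106, 0.0331]
orientation: [-0.5, -0.499, -0.5, 0.501]
contact_force: [0.1, -0.1, -0.6]
opening: 0.0635
t 7.12 tcp [0.5579 0.3106 0.0331] jaw yaw deg 0.0 tilt 0.14 open 0.0635 j [ 0.4   0.69  1.66 -0.    0.79  0.41] F [ 0.1 -0.1 -0.6]
.5564,.3168,.0165,0 -> 0.066,-0.006,-0.025,0.000,0.000,0.001  dist 18mm turn 0
```

View pics/c3.png

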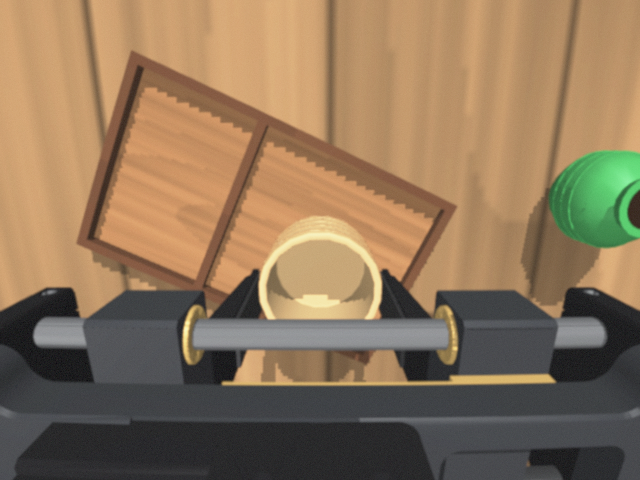

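The box is over the large compartment, about 6 mm short in y. I'll correct that and lower it.

```bash
python3 -m pendant '[1,0.03,-0.006,-0.025,0,0,0,1,0.055,-0.006,-0.025,0,0,0,1,0.066,-0.006,-0.025,0,0,0,1,0.066,-0.006,-0.025,0,0,0]'; python3 go.py .5564,.3168,.0150,0
```

```text
clock: 7.72
tcp_pos: [0.557, 0.3178, 0.0182]
orientation: [0.5, 0.5, 0.5, -0.5]
contact_force: [-0.6, -0.1, -0.2]
opening: 0.0635
t 7.72 tcp [0.557  0.3178 0.0182] jaw yaw deg 0.1 tilt 0.03 open 0.0635 j [ 0.42  0.71  1.66 -0.    0.77  0.42] F [-0.6 -0.1 -0.2]
.5564,.3168,.0150,0 -> 0.013,-0.002,0.004,0.000,0.000,-0.000  dist 3mm turn 0
```

```bash
python3 -m pendant '[1,0.012,0,0,0,0,0,1,0.012,0,0,0,0,0,-0.62,0.012,0,0,0,0,0,-0.62,0.012,0,0,0,0,0,-0.62,0.012,0,0,0,0,0,-0.62,-0.1,0,0,0,0,0,-0.62,-0.35,0,0,0,0,0,-0.62,-0.5,0,0,0,0,0,-0.62,-0.5,0,0,0,0,0]';  python3 go.py .448,-.111,.13,0; python3 wr.py scene pics/c4.png box:.006; python3 wr.py wrist pics/c5.png box:.006
```

```text
clock: 8.85
tcp_pos: [0.5581, 0.3184, 0.1464]
orientation: [0.501, 0.502, 0.499, -0.498]
contact_force: [1.1, -0.1, -1.3]
opening: 0.0767
t 8.85 tcp [0.5581 0.3184 0.1464] jaw yaw deg 0.1 tilt 0.34 open 0.0767 j [ 0.42  0.56  1.57 -0.    1.01  0.42] F [ 1.1 -0.1 -1.3]
.448,-.111,.13,0 -> 0.060,-0.442,1.717,0.000,-0.001,-0.002  dist 444mm turn 0
scene box 0.9 [472.7, 216.5, 35.4, 37.9] [0.5545 0.3205] iou 0.96
  pin 0.79 [0.5602 0.3199 0.006 ]
wrist box 0.92 [284.3, 192.2, 73.8, 75.6] [0.5569 0.3215] iou 0.98
  pin 0.8 [0.557  0.3202 0.006 ]
```

View pics/c5.png

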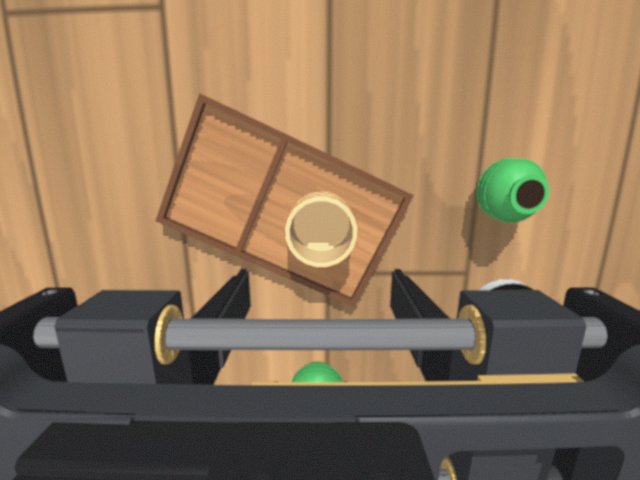

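The box stands upright in the large compartment at (321,230). A quick check of the tray pose from the wrist camera, then on to the lid.

```bash
python3 - <<'E'
from trays import *
c=capture("wrist"); m=silhouettes("wrist","long_tray")[0]["pixels"].astype(np.uint8)
m=cv2.morphologyEx(m,cv2.MORPH_CLOSE,np.ones((5,5))).astype(float)
x0=[.519,.338,2.709]
r=minimize(lambda p:np.abs(hullmask(c,lt(p))-m).sum(),x0,method="Nelder-Mead",options=dict(initial_simplex=[x0,[.525,.338,2.709],[.519,.344,2.709],[.519,.338,2.76]],xatol=1e-4))
print(r.x,r.fun,m.sum()); x,y,a=r.x;u=np.array([np.cos(a),np.sin(a)]); print([x,y]-.0415*u,[x,y]+.0655*u)
E
python3 go.py .50,.1,.16,0
```

```text
[0.51946487 0.33726873 2.70815583] 4656.625 25854.0
[0.55712726 0.31983905] [0.4600218  0.36477823]
t 9.25 tcp [0.5567 0.3177 0.1423] jaw yaw deg 0.1 tilt 0.07 open 0.0771 j [ 0.42  0.56  1.57 -0.    1.01  0.42] F [-0.5 -0.2 -0.6]
.50,.1,.16,0 -> -0.070,-0.228,0.871,0.000,0.000,0.000  dist 226mm turn 0
```

```bash
python3 -m pendant '[-0.4,-0.07,-0.22,0.87,0,0,0,-0.4,-0.07,-0.22,0.87,0,0,0,-0.4,-0.07,-0.22,0.87,0,0,0,-0.4,-0.07,-0.22,0.87,0,0,0]' >/dev/null; python3 go.py .448,-.111,.12,0
```

```text
t 9.75 tcp [0.501 0.098 0.16 ] jaw yaw deg -0.0 tilt 0.1 open 0.0665 j [ 0.06  0.37  1.87 -0.    0.91  0.07] F [-0.3  0.2 -0. ]
.448,-.111,.12,0 -> 0.161,-0.212,0.836,-0.000,0.000,0.000  dist 219mm turn 0
```

```bash
python3 -m pendant '[-0.4,0.16,-0.212,0.836,0,0,0,-0.4,0.16,-0.212,0.836,0,0,0,-0.4,0.16,-0.212,0.836,0,0,0,-0.4,0.16,-0.212,0.836,0,0,0,-0.4,0.16,-0.212,0.836,0,0,0]' >/dev/null; python3 wr.py wrist pics/c6.png lid ring cup;python3 go.py .448,-.111,.018,0
```

```text
wrist lid 0.9 [280.4, 191.7, 79.2, 75.2] [ 0.4475 -0.1101] iou 0.95
  pin 0.81 [ 0.4505 -0.1095  0.    ]
wrist ring 0.75 [404.7, 58.6, 76.4, 71.6] [0.5482 0.0068] iou 0.79
  pin 0.71 [0.5465 0.0068 0.    ]
wrist cup 0.56 [320.7, 0.0, 16.4, 1.9] [0.4546 0.0961] iou 0.26
t 10.72 tcp [ 0.4481 -0.1102  0.1204] jaw yaw deg 0.1 tilt 0.09 open 0.0668 j [-0.38  0.36  2.03 -0.    0.76 -0.38] F [ 0.3 -0.2  0.3]
.448,-.111,.018,0 -> 0.410,-0.000,0.003,0.000,0.000,0.000  dist 102mm turn 0
```

View pics/c6.png

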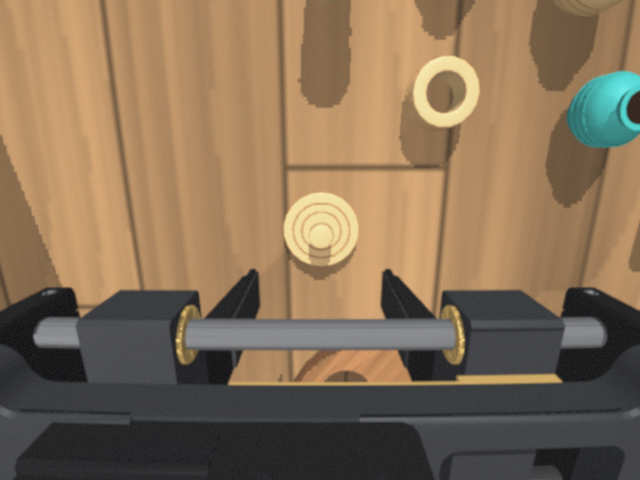

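The lid is centred between the fingers at (321,229). Descending on the knob.

```bash
python3 -m pendant '[-0.4,0.2,0,0,0,0,0,-0.4,0.35,0,0,0,0,0,-0.4,0.4,0,0,0,0,0,-0.4,0.405,0,0,0,0,0,-0.4,0.405,0,0,0,0,0]' ;python3 go.py .448,-.110,.0175,0
```

```text
clock: 11.35
tcp_pos: [0.4486, -0.1104, 0.0201]
orientation: [0.501, 0.499, 0.5, -0.5]
contact_force: [0.9, -0.1, 0.5]
opening: 0.0667
t 11.35 tcp [ 0.4486 -0.1104  0.0201] jaw yaw deg 0.1 tilt 0.1 open 0.0667 j [-0.38  0.54  2.11 -0.    0.49 -0.38] F [ 0.9 -0.1  0.5]
.448,-.110,.0175,0 -> 0.011,-0.003,-0.002,0.000,0.001,-0.000  dist 3mm turn 0
```

```bash
python3 -m pendant '[-0.4,0.008,0,-0.002,0,0,0,1,0.008,0,-0.002,0,0,0,1,0.008,0,-0.002,0,0,0,1,0.008,0,-0.002,0,0,0,1,0.008,0,-0.002,0,0,0,1,0.008,0,-0.002,0,0,0]' ;python3 go.py .448,-.110,.0175,0
```

```text
clock: 12.1
tcp_pos: [0.4487, -0.1099, 0.0181]
orientation: [0.501, 0.499, 0.5, -0.5]
contact_force: [0.0, -0.4, -0.4]
opening: 0.0218
t 12.1 tcp [ 0.4487 -0.1099  0.0181] jaw yaw deg 0.1 tilt 0.1 open 0.0218 j [-0.38  0.54  2.11 -0.    0.48 -0.38] F [ 0.  -0.4 -0.4]
.448,-.110,.0175,0 -> 0.003,-0.003,0.000,0.000,0.001,-0.000  dist 1mm turn 0
```

```bash
python3 -m pendant '[1,-0.2,0,0,0,0,0,1,-0.4,0,-0.05,0,0,0,1,-0.55,0.05,-0.25,0,0,0,1,-0.58,0.11,-0.45,0,0,0,1,-0.58,0.17,-0.7,0,0,0,1,-0.58,0.24,-0.95,0,0,0,1,-0.58,0.24,-0.95,0,0,0]' ;python3 go.py .557,.3205,.15,0; python3 wr.py wrist pics/c7.png lid
```

```text
clock: 12.98
tcp_pos: [0.5085, 0.1312, 0.1625]
orientation: [0.502, 0.498, 0.501, -0.499]
contact_force: [0.3, -0.5, -0.5]
opening: 0.0006
t 12.97 tcp [0.5085 0.1312 0.1625] jaw yaw deg 0.3 tilt 0.08 open 0.0006 j [ 0.13  0.38  1.84 -0.    0.92  0.12] F [ 0.3 -0.5 -0.5]
.557,.3205,.15,0 -> 0.049,0.198,-0.756,0.002,0.000,-0.000  dist 196mm turn 0
wrist lid 0.18 [338.3, 0.4, 83.1, 59.6] [0.5599 0.326 ] iou 0.94
```

View pics/c7.png

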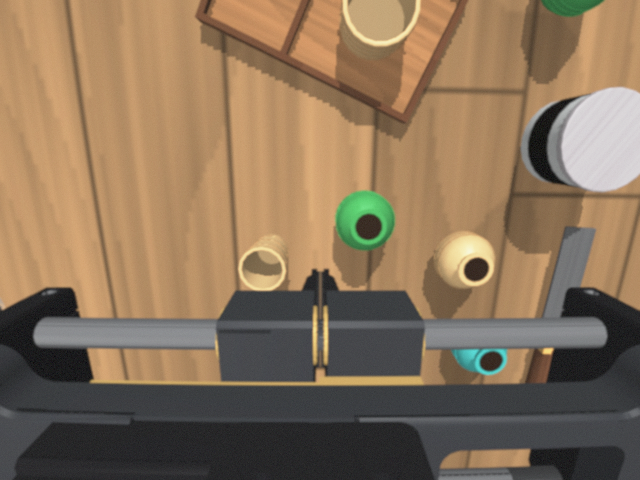

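The gripper is shut on nothing, so the lid slipped out. I need to find it.

```bash
python3 wr.py top pics/c8.png lid cup; python3 wr.py scene pics/c9.png lid ; python3 -c "
import cv2,numpy as np
a=cv2.imread('pics/c9.png')[130:280,240:440];b=cv2.imread('pics/c8.png')[220:380,220:440]
cv2.imwrite('pics/c10.png',np.hstack([cv2.resize(a,(400,300)),cv2.resize(b,(400,300))]))"
```

```text
top lid 0.56 [365.6, 309.3, 35.1, 35.6] [ 0.4492 -0.1095] iou 0.96
  pin 0.68 [ 0.4463 -0.1071  0.    ]
  pin 0.4 [0.4524 0.0947 0.    ]
scene lid 0.57 [282.6, 164.7, 30.1, 22.6] [ 0.4456 -0.1122] iou 0.97
  pin 0.88 [ 0.4478 -0.1108  0.    ]
  pin 0.52 [0.5454 0.0022 0.    ]
```

View pics/c10.png

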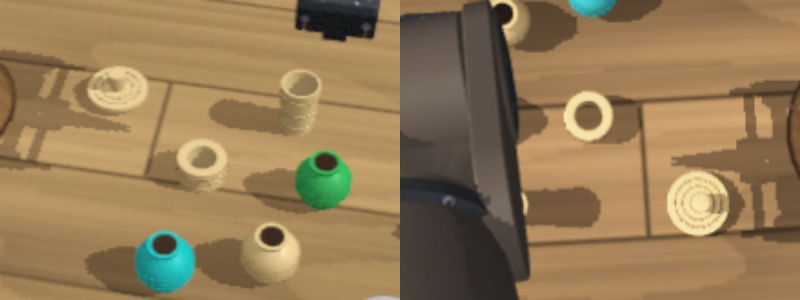

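The lid is still upright where it was, at (.4475,-.110). My grip on the knob was probably too high. I'll go back, grip lower and lift gently.

```bash
python3 go.py .448,-.11,.12,0;  python3 -m pendant '[-0.4,0.04,-0.245,0.96,0,0,0,-0.4,0.04,-0.245,0.96,0,0,0,-0.4,0.04,-0.245,0.96,0,0,0,-0.4,0.04,-0.245,0.96,0,0,0,-0.4,0.04,-0.245,0.96,0,0,0,-0.4,0.04,-0.245,0.96,0,0,0]' ; python3 go.py .448,-.11,.06,0 .448,-.11,.019,0; python3 wr.py wrist pics/d1.png lid
```

```text
t 13.53 tcp [0.5083 0.1274 0.1629] jaw yaw deg 0.0 tilt 0.1 open 0.0004 j [ 0.12  0.38  1.84 -0.    0.92  0.12] F [0.3 0.5 0.8]
.448,-.11,.12,0 -> 0.173,-0.242,0.949,0.000,0.001,-0.000  dist 249mm turn 0
clock: 14.28
tcp_pos: [0.4471, -0.1128, 0.1533]
orientation: [-0.5, -0.5, -0.499, 0.5]
contact_force: [-0.8, -0.2, 0.2]
opening: 0.0549
t 14.28 tcp [ 0.4471 -0.1128  0.1533] jaw yaw deg -0.0 tilt 0.09 open 0.0549 j [-0.39  0.31  1.99 -0.    0.84 -0.39] F [-0.8 -0.2  0.2]
.448,-.11,.06,0 -> 0.373,0.003,-0.012,-0.000,0.000,-0.000  dist 93mm turn 0
.448,-.11,.019,0 -> 0.537,0.003,-0.012,-0.000,0.000,-0.000  dist 134mm turn 0
wrist lid 0.96 [288.0, 187.0, 68.2, 68.1] [ 0.4475 -0.1098] iou 0.98
  pin 0.79 [ 0.4471 -0.1119  0.    ]
```

```bash
python3 -m pendant '[-0.4,0.2,0.003,-0.01,0,0,0,-0.4,0.4,0.003,-0.01,0,0,0,-0.4,0.5,0.003,-0.01,0,0,0,-0.4,0.535,0.003,-0.01,0,0,0,-0.4,0.54,0.003,-0.01,0,0,0,-0.4,0.54,0.003,-0.01,0,0,0]' ; python3 go.py .4475,-.11,.016,0
```

```text
clock: 15.18
tcp_pos: [0.4488, -0.1092, 0.0191]
orientation: [0.502, 0.499, 0.5, -0.499]
contact_force: [0.1, -0.0, 0.1]
opening: 0.0664
t 15.18 tcp [ 0.4488 -0.1092  0.0191] jaw yaw deg 0.2 tilt 0.17 open 0.0664 j [-0.38  0.54  2.11 -0.    0.48 -0.38] F [ 0.1 -0.   0.1]
.4475,-.11,.016,0 -> 0.013,-0.005,0.003,0.001,0.001,-0.001  dist 3mm turn 0
```

```bash
python3 -m pendant '[-0.4,0.012,-0.003,0.003,0,0,0,-0.4,0.012,-0.003,0.003,0,0,0,-0.4,0.012,-0.003,0.003,0,0,0]';python3 -m pendant '[-0.4,0.004,0,0,0,0,0,-0.4,0.004,0,0,0,0,0]'; python3 wr.py scene pics/d2.png; python3 -c "
import cv2
cv2.imwrite('pics/d3.png',cv2.resize(cv2.imread('pics/d2.png')[110:210,230:370],(800,571),interpolation=cv2.INTER_CUBIC))"
```

```text
clock: 15.55
tcp_pos: [0.4481, -0.1101, 0.0163]
orientation: [0.502, 0.499, 0.5, -0.499]
contact_force: [-0.4, -0.1, -0.8]
opening: 0.0663
clock: 15.8
tcp_pos: [0.4481, -0.1101, 0.0153]
orientation: [0.502, 0.499, 0.5, -0.499]
contact_force: [-0.8, 0.5, -0.5]
opening: 0.0665
```

View pics/d3.png

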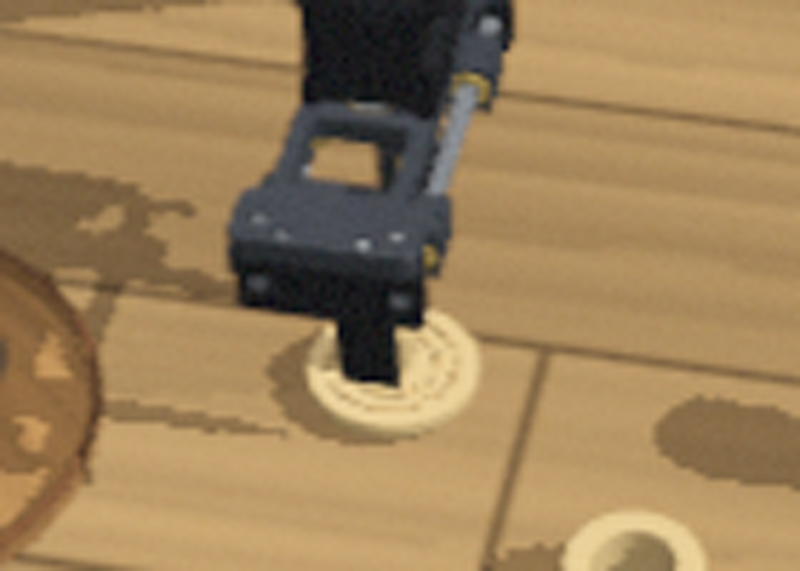

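The fingers straddle the knob just above the disc. Closing, with time for the force to build, then a slow lift.

```bash
python3 -m pendant '[1,0,0,0,0,0,0,1,0,0,0,0,0,0,1,0,0,0,0,0,0,1,0,0,0,0,0,0,1,0,0,0,0,0,0,1,0,0,0,0,0,0,1,0,0,0,0,0,0]'; python3 -m pendant '[1,-0.02,0,0,0,0,0,1,-0.05,0,0,0,0,0,1,-0.1,0,0,0,0,0,1,-0.15,0,0,0,0,0,1,-0.15,0,0,0,0,0]'; python3 wr.py wrist pics/d4.png lid:.04
```

```text
clock: 16.73
tcp_pos: [0.4481, -0.1101, 0.0153]
orientation: [0.502, 0.499, 0.5, -0.499]
contact_force: [-0.3, 0.8, -0.4]
opening: 0.003
clock: 17.35
tcp_pos: [0.4486, -0.1102, 0.054]
orientation: [0.502, 0.5, 0.499, -0.499]
contact_force: [0.6, 0.1, 0.1]
opening: 0.0001
wrist lid 0.94 [271.1, 205.7, 98.5, 85.6] [ 0.4477 -0.0949] iou 0.58
  pin 0.69 [ 0.4486 -0.0991  0.04  ]
```

View pics/d4.png

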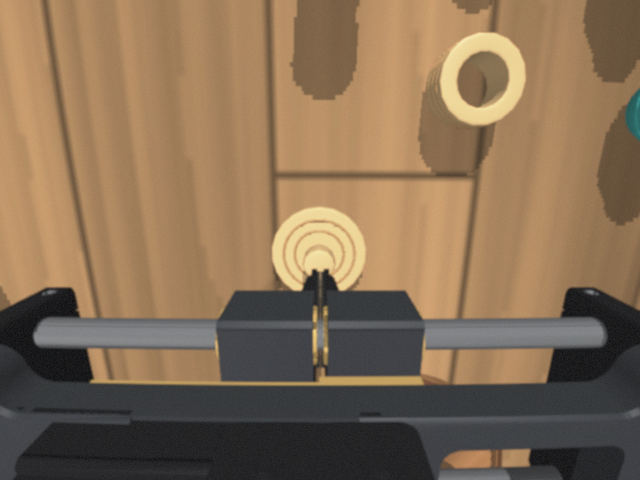

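The fingers shut beside the knob without touching it. Earlier, 22 mm was only the gripper in mid-closing. I'll check where the reported TCP projects in the pictures.

Run:
```python
from h import *
s=sense(); p=s["tcp_pos"]; print(p)
for cn in ("wrist","scene","top"):
    c=capture(cn); im=c["image"].copy(); u=proj(c,p)[0]; k=proj(c,[.4475,-.11,.038])[0]; print(cn,u,k)
    cv2.circle(im,tuple(np.round(u).astype(int)),2,(0,0,255),-1); cv2.circle(im,tuple(np.round(k).astype(int)),2,(255,0,0),-1)
    if cn=="scene": a=cv2.resize(im[110:210,230:370],(560,400),interpolation=cv2.INTER_CUBIC)
    if cn=="wrist": b=cv2.resize(im[190:330,250:390],(400,400)); cv2.imwrite("pics/d5w.png",b)
cv2.imwrite("pics/d5.png",cv2.resize(np.hstack([a,b]),(800,333)))
```

```text
[ 0.44795317 -0.10998381  0.05277087]
wrist [319.38413579 273.44141606] [318.70188968 265.51494294]
scene [297.54390924 161.45154177] [297.89670959 166.02510099]
top [386.49986725 327.78722491] [385.4661577  328.34325108]
```

View pics/d5.png

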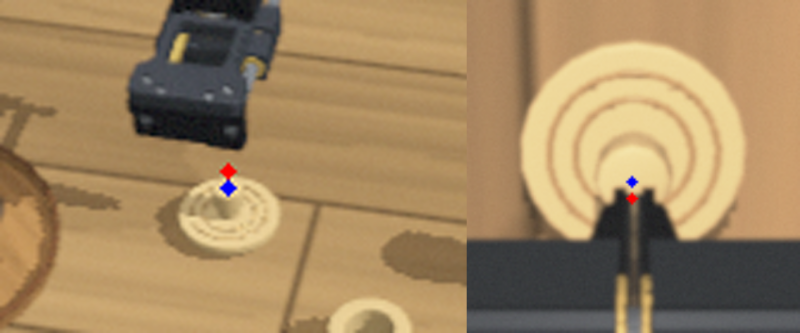

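Run:
```python
from h import *
c=capture("scene"); im=c["image"]; cv2.imwrite("pics/d6.png",cv2.resize(im[110:190,250:340],(720,640)[:2],interpolation=cv2.INTER_NEAREST)[:600])
```

```text
(no output)
```

View pics/d6.png

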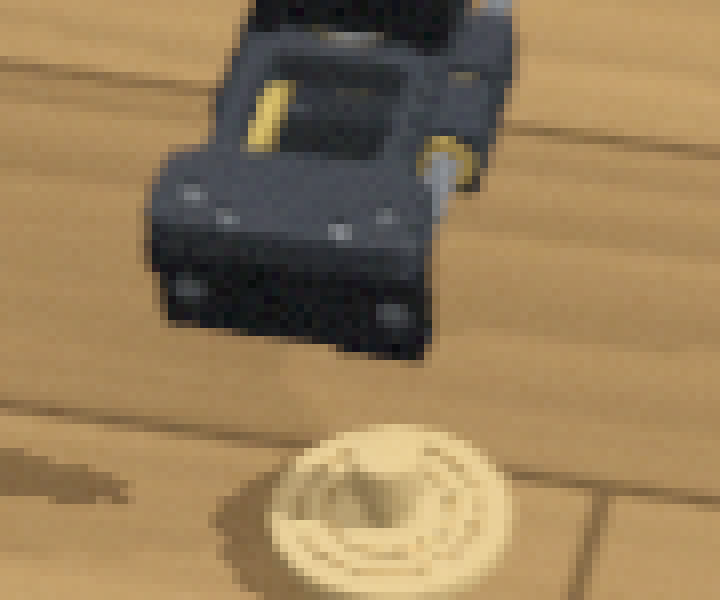

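Run:
```python
from h import *
c=capture("scene")
f=lambda *p:((proj(c,p)[0]-[230,110])*5.714).round(0)
for z in (.0153,.035,.055,.075,.095): print(z,"near jaw inner",f(.4481+.033,-.11,z),"outer",f(.4481+.045,-.11,z),"far",f(.4481-.033,-.11,z))
f=lambda *p:((proj(c,p)[0]-[250,110])*8).round(0)
for z in (.053,.07,.09,.11,.13): print(z,f(.448+.012,-.12,z),f(.448+.012,-.10,z),"body front lo/hi y?",f(.448+.09,-.11,z))
```

```text
0.0153 near jaw inner [371. 420.] outer [364. 442.] far [409. 305.]
0.035 near jaw inner [369. 385.] outer [362. 407.] far [407. 270.]
0.055 near jaw inner [366. 349.] outer [359. 371.] far [404. 233.]
0.075 near jaw inner [363. 312.] outer [356. 334.] far [402. 196.]
0.095 near jaw inner [360. 274.] outer [353. 296.] far [400. 157.]
0.053 [336. 436.] [405. 446.] body front lo/hi y? [304. 643.]
0.07 [332. 392.] [403. 401.] body front lo/hi y? [300. 599.]
0.09 [328. 339.] [399. 348.] body front lo/hi y? [295. 547.]
0.11 [324. 284.] [396. 293.] body front lo/hi y? [290. 492.]
0.13 [319. 228.] [393. 237.] body front lo/hi y? [285. 437.]
```

Run:
```python
from h import *
c=capture("wrist"); p=sense()["tcp_pos"]
for dz in (0,.01,.02,.03,.04):
    q=p+[0,0,dz]; print(dz,proj(c,q)[0].round(1),"depth",(c["R"]@q+c["t"])[2].round(3), proj(c,q+[.0475,0,0])[0].round(1),proj(c,q+[.0475,0.01,0])[0].round(1))
for dy in (0.005,.01): print(dy,proj(c,p+[0,dy,0])[0])
im=cv2.imread("pics/c6.png"); cv2.imwrite("pics/d7.png",cv2.resize(im[230:330,200:440],(800,333)))
```

```text
0 [319.4 273.5] depth 0.208 [395.8 273.6] [396.8 258.3]
0.01 [319.4 279.5] depth 0.198 [399.5 279.6] [400.6 263.7]
0.02 [319.4 286.1] depth 0.189 [403.5 286.3] [404.8 269.6]
0.03 [319.4 293.5] depth 0.179 [408.  293.6] [409.4 276.1]
0.04 [319.4 301.6] depth 0.169 [413.  301.7] [414.5 283.4]
0.005 [319.44852217 265.847286  ]
0.01 [319.47435883 258.13627165]
```

View pics/d7.png

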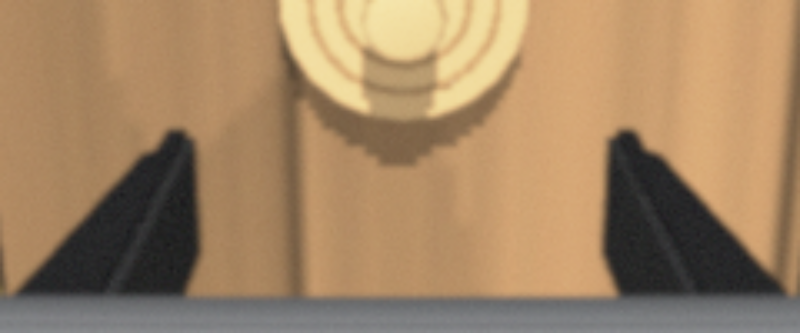

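In both the wrist and scene views the real fingertips sit about 30 mm above the reported TCP. Their apparent gap gives a depth of 0.18 m, against 0.208 m for the TCP. The box was evidently held only by its top few mm. I'll find the true offset with a gentle table touch, fingers shut, on free table.

```bash
python3 go.py .44,-.19,.03,0; python3 -m pendant '[1,0,-0.03,0.3,0,0,0,1,0,-0.03,0.32,0,0,0,1,0.04,-0.03,0.32,0,0,0,1,0.09,-0.03,0.32,0,0,0,1,0.1,-0.03,0.32,0,0,0,1,0.1,-0.03,0.32,0,0,0]'; python3 wr.py scene pics/d8.png;  python3 -c "
import cv2
cv2.imwrite('pics/d9.png',cv2.resize(cv2.imread('pics/d8.png')[100:200,200:340],(800,571),interpolation=cv2.INTER_CUBIC))"
```

```text
t 17.8 tcp [ 0.4479 -0.11    0.0526] jaw yaw deg 0.1 tilt 0.15 open 0.0005 j [-0.38  0.48  2.09 -0.    0.57 -0.38] F [-1.1  0.1 -0.3]
.44,-.19,.03,0 -> 0.091,-0.033,0.320,0.001,0.001,-0.001  dist 84mm turn 0
clock: 18.55
tcp_pos: [0.4406, -0.1893, 0.0274]
orientation: [0.502, 0.499, 0.5, -0.499]
contact_force: [0.2, 0.1, -0.1]
opening: 0.0004
```

View pics/d9.png

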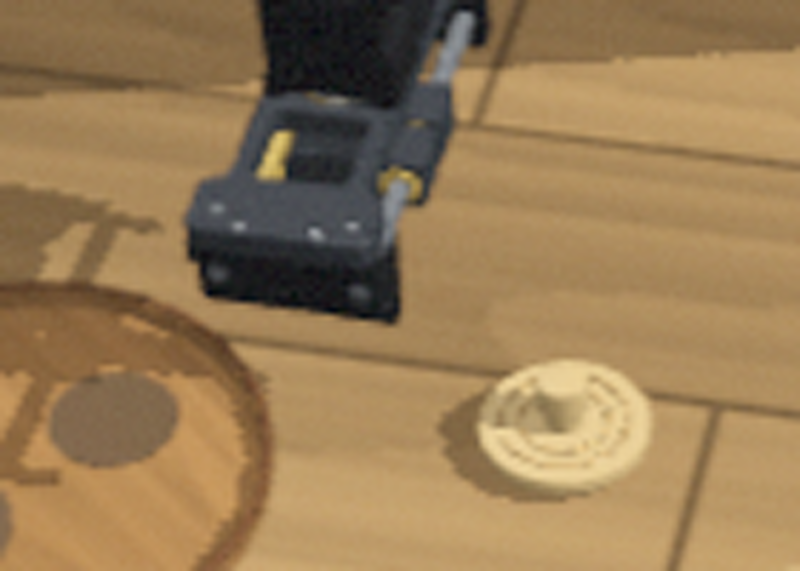

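```bash
python3 -m pendant '[1,0.05,0,0,0,0,0,1,0.1,0,0,0,0,0,1,0.1,0,0,0,0,0]'; python3 -m pendant '[1,0.016,0,0,0,0,0,1,0.032,0,0,0,0,0]';python3 -m pendant '[1,0.016,0,0,0,0,0,1,0.032,0,0,0,0,0]'
```

```text
clock: 18.98
tcp_pos: [0.4403, -0.1892, 0.0015]
orientation: [0.501, 0.499, 0.501, -0.499]
contact_force: [-0.3, -0.0, 0.3]
opening: 0.0005
clock: 19.23
tcp_pos: [0.4403, -0.1893, -0.0067]
orientation: [0.501, 0.499, 0.501, -0.499]
contact_force: [1.1, 0.0, 0.6]
opening: 0.0004
clock: 19.48
tcp_pos: [0.4403, -0.1893, -0.0149]
orientation: [0.501, 0.499, 0.501, -0.499]
contact_force: [-0.3, -0.5, -0.2]
opening: 0.0006
```

No contact at a reported z of -0.015, so the fingers do end higher. Continuing down.

```bash
python3 -m pendant '[1,0.016,0,0,0,0,0,1,0.02,0,0,0,0,0]';python3 -m pendant '[1,0.01,0,0,0,0,0,1,0.01,0,0,0,0,0]';python3 -m pendant '[1,0.008,0,0,0,0,0,1,0.008,0,0,0,0,0]'; python3 -m pendant '[1,0.008,0,0,0,0,0,1,0.008,0,0,0,0,0]'
```

```text
clock: 19.73
tcp_pos: [0.4402, -0.1892, -0.0202]
orientation: [0.501, 0.499, 0.501, -0.499]
contact_force: [0.5, -0.2, -1.3]
opening: 0.0003
clock: 19.98
tcp_pos: [0.4402, -0.1892, -0.0228]
orientation: [0.501, 0.499, 0.501, -0.499]
contact_force: [-0.6, -0.4, 0.4]
opening: 0.0004
clock: 20.23
tcp_pos: [0.4403, -0.1893, -0.0244]
orientation: [0.501, 0.499, 0.501, -0.499]
contact_force: [-0.9, -0.1, 7.3]
opening: 0.0007
clock: 20.48
tcp_pos: [0.4403, -0.1894, -0.0246]
orientation: [0.502, 0.499, 0.5, -0.499]
contact_force: [-5.5, 2.3, 36.0]
opening: 0.0001
```

The table touch is at a reported z of -0.0242, so the real fingertips are 24 mm above the reported TCP. I'll use tip = reported + 24 mm from here. For the lid, the reported z should be about -0.0078.

```bash
python3 -m pendant '[0,-0.1,0,0,0,0,0,0,-0.3,0,0,0,0,0,0,-0.33,0.03,-0.2,0,0,0,0,-0.33,0.03,-0.317,0,0,0,0,-0.33,0.03,-0.317,0,0,0,0,-0.33,0.03,-0.317,0,0,0]'; python3 go.py .4475,-.11,.03,0 .4475,-.11,-.0078,0; python3 wr.py wrist pics/e1.png lid
```

```text
clock: 21.22
tcp_pos: [0.4477, -0.1104, 0.0578]
orientation: [0.502, 0.499, 0.5, -0.499]
contact_force: [0.2, -0.2, -0.3]
opening: 0.0469
t 21.23 tcp [ 0.4477 -0.1104  0.0578] jaw yaw deg 0.2 tilt 0.13 open 0.0469 j [-0.38  0.47  2.09 -0.    0.58 -0.39] F [ 0.2 -0.2 -0.3]
.4475,-.11,.03,0 -> 0.111,-0.001,-0.002,0.001,0.001,-0.000  dist 28mm turn 0
.4475,-.11,-.0078,0 -> 0.262,-0.001,-0.002,0.001,0.001,-0.000  dist 66mm turn 0
wrist lid 0.68 [273.5, 203.8, 93.4, 92.1] [ 0.4477 -0.1102] iou 0.98
  pin 0.75 [ 0.4476 -0.1097  0.    ]
```

```bash
python3 -m pendant '[0,0.12,0,0,0,0,0,0,0.22,0,0,0,0,0,0,0.26,0,0,0,0,0,0,0.26,0,0,0,0,0]'; python3 -m pendant '[1,0,0,0,0,0,0,1,0,0,0,0,0,0,1,0,0,0,0,0,0,1,0,0,0,0,0,0,1,0,0,0,0,0,0]'; python3 -m pendant '[1,-0.02,0,0,0,0,0,1,-0.1,0,0,0,0,0,1,-0.2,0,0,0,0,0,1,-0.2,0,0,0,0,0]';  python3 wr.py wrist pics/e2.png lid:.05
```

```text
clock: 21.88
tcp_pos: [0.4474, -0.1111, -0.0076]
orientation: [0.501, 0.499, 0.5, -0.5]
contact_force: [0.3, -0.1, -0.2]
opening: 0.0474
clock: 22.5
tcp_pos: [0.4476, -0.1111, -0.0073]
orientation: [0.501, 0.499, 0.5, -0.5]
contact_force: [-0.4, 0.8, 6.7]
opening: 0.0212
clock: 23.0
tcp_pos: [0.4483, -0.1113, 0.0441]
orientation: [0.502, 0.5, 0.499, -0.499]
contact_force: [-0.1, -0.1, -0.6]
opening: 0.0214
wrist lid 0.87 [259.8, 224.3, 123.9, 96.6] [ 0.4483 -0.1017] iou 0.61
  pin 0.85 [ 0.4477 -0.1117  0.05  ]
```

View pics/e2.png

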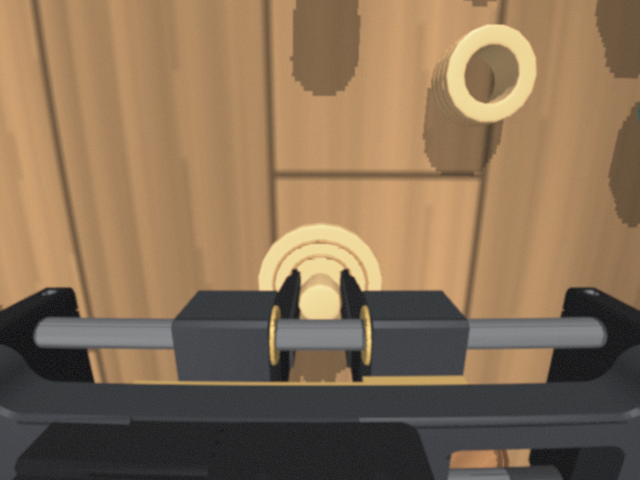

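The knob is gripped at 21 mm, at (320,295). Carrying it to the box.

```bash
python3 -m pendant '[1,-0.15,0,0,0,0,0,1,-0.3,0,-0.1,0,0,0,1,-0.36,0.06,-0.3,0,0,0,1,-0.36,0.12,-0.5,0,0,0,1,-0.36,0.18,-0.72,0,0,0,1,-0.36,0.24,-0.95,0,0,0,1,-0.36,0.24,-0.95,0,0,0]' ;python3 go.py .557,.32,.1,0 .557,.32,.07,0
```

```text
clock: 24.02
tcp_pos: [0.5069, 0.1299, 0.1307]
orientation: [0.502, 0.498, 0.502, -0.499]
contact_force: [0.1, -0.8, -0.2]
opening: 0.0211
t 24.02 tcp [0.5069 0.1299 0.1307] jaw yaw deg 0.4 tilt 0.1 open 0.0211 j [ 0.13  0.42  1.87 -0.    0.85  0.12] F [ 0.1 -0.8 -0.2]
.557,.32,.1,0 -> 0.122,0.206,-0.759,0.002,0.000,0.000  dist 199mm turn 0
.557,.32,.07,0 -> 0.242,0.206,-0.759,0.002,0.000,0.000  dist 206mm turn 0
```

```bash
python3 -m pendant '[1,0.02,0.06,-0.25,0,0,0,1,0.05,0.13,-0.5,0,0,0,1,0.08,0.2,-0.7,0,0,0,1,0.12,0.206,-0.759,0,0,0,1,0.2,0.206,-0.759,0,0,0,1,0.24,0.206,-0.759,0,0,0,1,0.24,0.206,-0.759,0,0,0]' ;python3 go.py .557,.32,.043,0 .557,.32,.0377,0; python3 wr.py wrist pics/e3.png
```

```text
clock: 24.9
tcp_pos: [0.5568, 0.3187, 0.0695]
orientation: [0.501, 0.497, 0.502, -0.5]
contact_force: [0.6, 0.3, -0.5]
opening: 0.0211
t 24.9 tcp [0.5568 0.3187 0.0695] jaw yaw deg 0.3 tilt 0.21 open 0.0211 j [ 0.42  0.65  1.63 -0.    0.87  0.41] F [ 0.6  0.3 -0.5]
.557,.32,.043,0 -> 0.106,0.001,-0.005,0.002,0.001,0.001  dist 27mm turn 0
.557,.32,.0377,0 -> 0.127,0.001,-0.005,0.002,0.001,0.001  dist 32mm turn 0
```

View pics/e3.png

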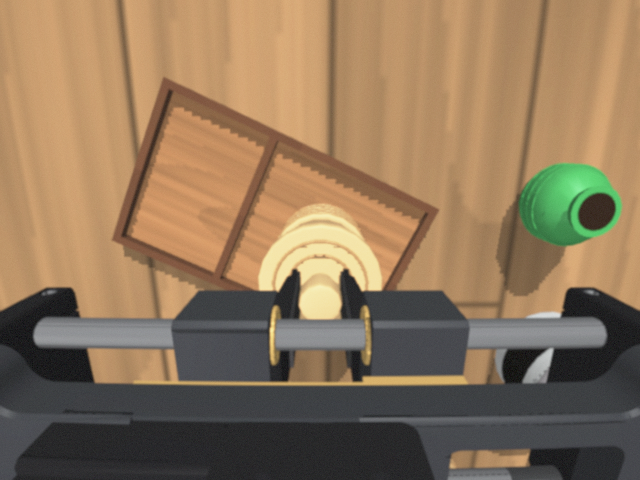

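The lid is above the box, in line with it. Lowering slowly.

```bash
python3 -m pendant '[1,0.04,0.001,-0.004,0,0,0,1,0.08,0.001,-0.004,0,0,0,1,0.1,0.001,-0.004,0,0,0,1,0.115,0.001,-0.004,0,0,0,1,0.125,0.001,-0.004,0,0,0]'; python3 -m pendant '[1,0.006,0,0,0,0,0,1,0.006,0,0,0,0,0]'
```

```text
clock: 25.58
tcp_pos: [0.5574, 0.3201, 0.0389]
orientation: [0.501, 0.498, 0.501, -0.499]
contact_force: [-0.1, 0.6, -0.5]
opening: 0.0215
clock: 25.82
tcp_pos: [0.5574, 0.3201, 0.0378]
orientation: [0.501, 0.498, 0.501, -0.499]
contact_force: [-1.3, -1.3, 3.3]
opening: 0.0211
```

A contact force of 3.3 N at exactly the predicted height means the lid is seated. Releasing.

```bash
python3 -m pendant '[0.1,0,0,0,0,0,0,0.1,0,0,0,0,0,0,0.1,0,0,0,0,0,0,0.1,-0.1,0,0,0,0,0,0.1,-0.3,0,0,0,0,0,-0.5,-0.38,0,0,0,0,0,-0.5,-0.38,0,0,0,0,0]'; python3 wr.py wrist pics/e4.png lid:.045;python3 wr.py scene pics/e5.png lid:.045; python3 go.py .548,.006,.12,65 .548,.12,.14,40; python3 -c "
import cv2,numpy as np
a=cv2.imread('pics/e4.png')[50:330,80:480];b=cv2.imread('pics/e5.png')[170:290,430:560]
cv2.imwrite('pics/e6.png',np.hstack([cv2.resize(a,(420,300)),cv2.resize(b,(325,300))]))"
```

```text
clock: 26.7
tcp_pos: [0.5581, 0.3205, 0.1342]
orientation: [0.502, 0.499, 0.501, -0.498]
contact_force: [-0.0, -0.5, -0.9]
opening: 0.0574
wrist lid 0.57 [279.9, 199.5, 81.0, 81.1] [0.5571 0.321 ] iou 0.96
  pin 0.87 [0.5583 0.3196 0.045 ]
scene lid 0.87 [471.8, 213.2, 38.6, 25.0] [0.5548 0.3206] iou 0.97
  pin 0.86 [0.5535 0.3165 0.045 ]
t 27.0 tcp [0.5572 0.32   0.1316] jaw yaw deg 0.3 tilt 0.22 open 0.071 j [ 0.42  0.58  1.57 -0.    1.    0.41] F [-0.4  0.1 -0.6]
.548,.006,.12,65 -> 0.049,-0.044,1.256,-0.359,0.000,0.001  dist 314mm turn 65
.548,.12,.14,40 -> -0.032,-0.041,0.800,-0.220,0.000,0.001  dist 200mm turn 40
```

View pics/e6.png

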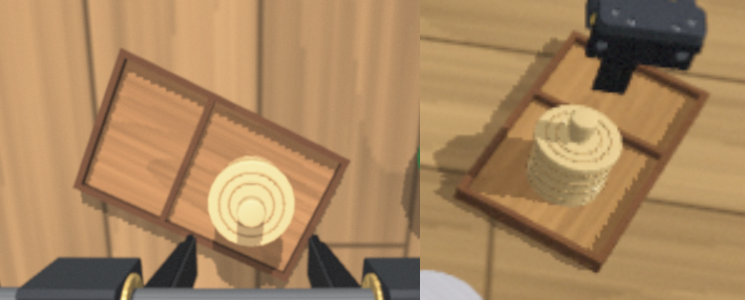

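The lid sits flat and concentric on the box. Now the ring.

```bash
python3 -m pendant '[-0.6,-0.03,-0.04,0.8,-0.22,0,0,-0.6,-0.03,-0.04,0.8,-0.22,0,0,-0.6,-0.03,-0.04,0.8,-0.22,0,0,-0.6,-0.03,-0.04,0.8,-0.22,0,0]'; python3 go.py .5475,.0062,.09,65
```

```text
clock: 27.5
tcp_pos: [0.548, 0.1173, 0.1392]
orientation: [0.64, 0.297, 0.642, -0.3]
contact_force: [0.4, 1.3, 0.3]
opening: 0.0761
t 27.5 tcp [0.548  0.1173 0.1392] jaw yaw deg 40.1 tilt 0.27 open 0.0761 j [ 0.09  0.46  1.77 -0.    0.91 -0.6 ] F [0.4 1.3 0.3]
.5475,.0062,.09,65 -> 0.198,-0.286,0.339,-0.138,-0.001,0.001  dist 121mm turn 25
```

```bash
python3 -m pendant '[-0.6,0.05,-0.286,0.339,-0.138,0,0,-0.6,0.12,-0.286,0.339,-0.138,0,0,-0.6,0.198,-0.286,0.339,-0.138,0,0,-0.6,0.198,-0.286,0.339,-0.138,0,0]'; python3 wr.py wrist pics/f1.png ring;  python3 go.py .5475,.0062,-.02,65
```

```text
clock: 28.0
tcp_pos: [0.5467, 0.0057, 0.0885]
orientation: [0.688, 0.153, 0.692, -0.156]
contact_force: [-0.2, 0.3, -0.4]
opening: 0.0761
wrist ring 0.86 [285.1, 208.6, 71.3, 71.3] [0.5478 0.0058] iou 0.76
  pin 0.96 [0.5482 0.0055 0.    ]
t 28.15 tcp [0.5479 0.0068 0.0905] jaw yaw deg 64.9 tilt 0.25 open 0.0762 j [-0.11  0.51  1.85 -0.    0.79 -1.24] F [ 0.5 -0.1  0. ]
.5475,.0062,-.02,65 -> 0.442,-0.001,0.000,-0.001,-0.001,0.001  dist 110mm turn 0
```

View pics/f1.png

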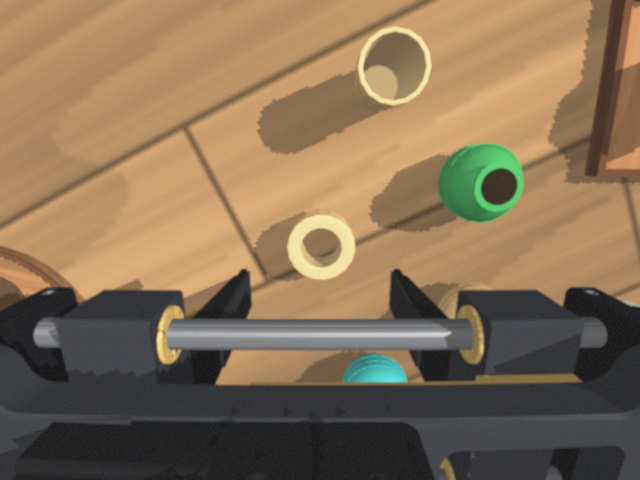

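The ring is centred between the fingers at (321,246). Descending and gripping.

```bash
python3 -m pendant '[-0.6,0.2,-0.002,0,0,0,0,-0.6,0.36,-0.002,0,0,0,0,-0.6,0.425,-0.002,0,0,0,0,-0.6,0.44,-0.002,0,0,0,0,-0.6,0.44,-0.002,0,0,0,0,1,0.44,-0.002,0,0,0,0,1,0.44,-0.002,0,0,0,0,1,0.44,-0.002,0,0,0,0,1,0.44,-0.002,0,0,0,0,1,0.44,-0.002,0,0,0,0]'; python3 go.py
```

```text
clock: 29.4
tcp_pos: [0.5475, 0.0061, -0.0191]
orientation: [0.689, 0.153, 0.691, -0.155]
contact_force: [-1.1, -0.3, 5.9]
opening: 0.0521
t 29.4 tcp [ 0.5475  0.0061 -0.0191] jaw yaw deg 64.9 tilt 0.22 open 0.0521 j [-0.11  0.68  1.92 -0.01  0.54 -1.24] F [-1.1 -0.3  5.9]
```

```bash
python3 go.py .505,.2,.1,65; python3 -m pendant '[1,-0.1,0,0,0,0,0,1,-0.3,0,0,0,0,0,1,-0.45,0,0,0,0,0,1,-0.48,0,0,0,0,0]' >/dev/null; python3 go.py .505,.2,.1,65
```

```text
t 29.4 tcp [ 0.5475  0.0061 -0.0191] jaw yaw deg 64.9 tilt 0.22 open 0.0521 j [-0.11  0.68  1.92 -0.01  0.54 -1.24] F [-1.1 -0.3  5.9]
.505,.2,.1,65 -> -0.478,0.628,-0.484,-0.001,-0.001,0.001  dist 232mm turn 0
t 29.9 tcp [0.5488 0.0063 0.103 ] jaw yaw deg 64.9 tilt 0.17 open 0.0527 j [-0.11  0.49  1.84 -0.    0.81 -1.24] F [-0.2  0.3 -1.2]
.505,.2,.1,65 -> 0.010,0.627,-0.488,-0.001,0.001,0.001  dist 199mm turn 0
```

```bash
python3 -m pendant '[1,0,0.2,-0.15,0,0,0,1,0,0.39,-0.3,0,0,0,1,0,0.59,-0.46,0,0,0,1,0,0.627,-0.488,0,0,0]' >/dev/null; python3 go.py .4597,.365,.08,65 .4597,.365,.02,65
```

```text
t 30.4 tcp [0.5033 0.2028 0.1012] jaw yaw deg 65.1 tilt 0.2 open 0.0527 j [ 0.26  0.49  1.86 -0.    0.8  -0.87] F [ 0.2 -0.   0.1]
.4597,.365,.08,65 -> 0.083,0.515,-0.432,0.000,0.000,0.001  dist 169mm turn 0
.4597,.365,.02,65 -> 0.323,0.516,-0.432,0.000,0.000,0.001  dist 187mm turn 0
```

```bash
python3 -m pendant '[1,0,0.18,-0.15,0,0,0,1,0,0.36,-0.3,0,0,0,1,0.02,0.515,-0.432,0,0,0,1,0.15,0.515,-0.432,0,0,0,1,0.32,0.515,-0.432,0,0,0,1,0.32,0.515,-0.432,0,0,0]' >/dev/null; python3 wr.py wrist pics/f2.png; python3 go.py .4597,.365,-.01,65 .4597,.365,-.0125,65
```

```text
t 31.2 tcp [0.4593 0.3638 0.0197] jaw yaw deg 65.0 tilt 0.36 open 0.0526 j [ 0.56  0.66  1.8  -0.    0.69 -0.57] F [0.4 0.6 0.8]
.4597,.365,-.01,65 -> 0.119,0.006,-0.000,0.000,-0.000,0.002  dist 30mm turn 0
.4597,.365,-.0125,65 -> 0.129,0.006,-0.000,0.000,-0.000,0.002  dist 32mm turn 0
```

View pics/f2.png

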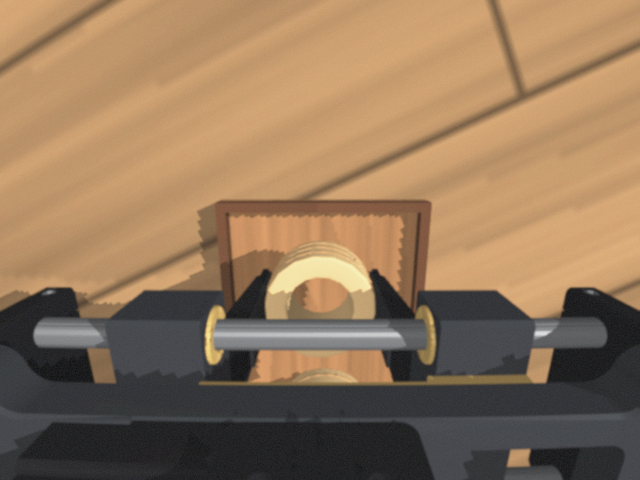

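The ring is centred across the small compartment at (320,295). Lowering and releasing.

```bash
python3 -m pendant '[1,0.06,0.006,0,0,0,0,1,0.11,0.006,0,0,0,0,1,0.127,0.006,0,0,0,0,1,0.127,0.006,0,0,0,0]';python3 -m pendant '[1,0.005,0,0,0,0,0,1,0.005,0,0,0,0,0,-0.5,0.005,0,0,0,0,0,-0.5,0.005,0,0,0,0,0,-0.5,0.005,0,0,0,0,0,-0.5,-0.1,0,0,0,0,0,-0.5,-0.3,0,0,0,0,0,-0.5,-0.48,0,0,0,0,0,-0.5,-0.48,0,0,0,0,0]'; python3 wr.py wrist pics/f3.png ring:.006 lid:.045; python3 go.py .6578,.0966,.12,52.7 .558,.231,.12,58
```

```text
clock: 31.7
tcp_pos: [0.4598, 0.365, -0.0122]
orientation: [0.689, 0.151, 0.691, -0.155]
contact_force: [0.2, 0.3, -0.6]
opening: 0.0525
clock: 32.83
tcp_pos: [0.4615, 0.3665, 0.1111]
orientation: [0.691, 0.152, 0.69, -0.154]
contact_force: [0.5, -0.6, -0.3]
opening: 0.0717
wrist ring 0.61 [284.1, 203.7, 67.7, 66.4] [0.4604 0.3656] iou 0.76
  pin 0.82 [0.4601 0.3649 0.006 ]
wrist lid 0.67 [279.2, 352.1, 80.6, 31.5] [0.5593 0.3203] iou 0.5
  pin 0.98 [0.5592 0.3226 0.045 ]
t 33.08 tcp [0.4598 0.3653 0.1065] jaw yaw deg 65.0 tilt 0.5 open 0.0714 j [ 0.56  0.54  1.74 -0.    0.88 -0.57] F [0.8 0.2 0.5]
.6578,.0966,.12,52.7 -> -0.052,-0.640,1.172,0.068,-0.001,0.003  dist 334mm turn 12
.558,.231,.12,58 -> -0.053,-0.321,0.583,0.039,-0.001,0.003  dist 167mm turn 7
```

View pics/f3.png

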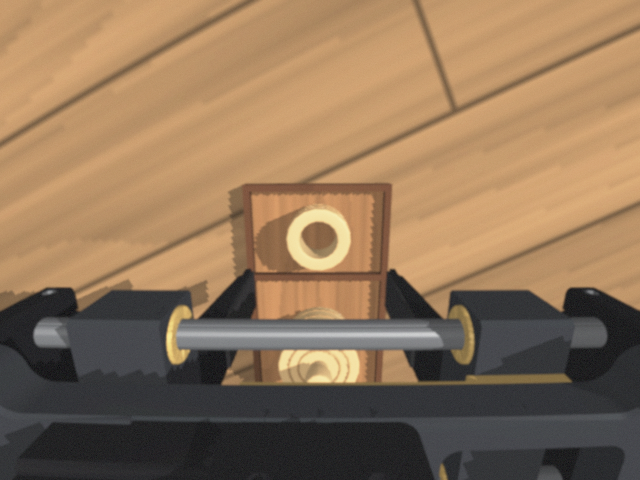

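Ring placed within 1 mm. Now the natural-coloured jar.

```bash
python3 -m pendant '[-0.7,-0.13,-0.08,0.15,0.03,0,0,-0.7,-0.13,-0.2,0.36,0.05,0,0,-0.7,-0.13,-0.32,0.59,0.068,0,0,-0.7,-0.13,-0.42,0.78,0.068,0,0,-0.7,-0.13,-0.52,0.97,0.068,0,0,-0.7,-0.13,-0.52,0.97,0.068,0,0]'; python3 go.py .6583,.0962,.09,52.7
```

```text
clock: 33.83
tcp_pos: [0.6262, 0.1421, 0.1377]
orientation: [0.668, 0.224, 0.671, -0.23]
contact_force: [-0.1, 0.4, -0.8]
opening: 0.0811
t 33.83 tcp [0.6262 0.1421 0.1377] jaw yaw deg 52.5 tilt 0.58 open 0.0811 j [ 0.12  0.57  1.56 -0.01  1.02 -0.79] F [-0.1  0.4 -0.8]
.6583,.0962,.09,52.7 -> 0.191,-0.066,0.214,-0.001,-0.001,0.003  dist 74mm turn 1
```

```bash
python3 -m pendant '[-0.7,0.1,-0.066,0.214,-0.001,-0.001,0.003,-0.7,0.19,-0.066,0.214,-0.001,-0.001,0.003,-0.7,0.19,-0.066,0.214,-0.001,-0.001,0.003]'; python3 wr.py wrist pics/g1.png jar; python3 go.py .6583,.0962,-.016,52.7
```

```text
clock: 34.2
tcp_pos: [0.6568, 0.0963, 0.0877]
orientation: [0.669, 0.225, 0.671, -0.227]
contact_force: [0.5, 0.1, 0.6]
opening: 0.0806
wrist jar 0.96 [235.0, 53.7, 81.7, 91.6] [0.5524 0.1373] iou 0.96
wrist jar 0.79 [608.9, 90.5, 30.9, 73.1] [0.7334 0.356 ] iou 0.91
wrist jar 0.64 [220.0, 306.6, 58.4, 75.3] [ 0.6989 -0.0125] iou 0.35
wrist jar 0.58 [282.9, 213.0, 74.1, 74.5] [0.6587 0.0958] iou 0.98
  pin 0.94 [0.7352 0.3572 0.    ]
  pin 0.87 [0.6587 0.0963 0.    ]
  pin 0.87 [ 0.6867 -0.0046  0.    ]
t 34.35 tcp [0.6582 0.0971 0.091 ] jaw yaw deg 52.8 tilt 0.09 open 0.081 j [ 0.05  0.65  1.55 -0.    0.94 -0.87] F [ 1.3  0.6 -0.5]
.6583,.0962,-.016,52.7 -> 0.428,-0.003,0.002,0.001,0.000,0.000  dist 107mm turn 0
```

View pics/g1.png

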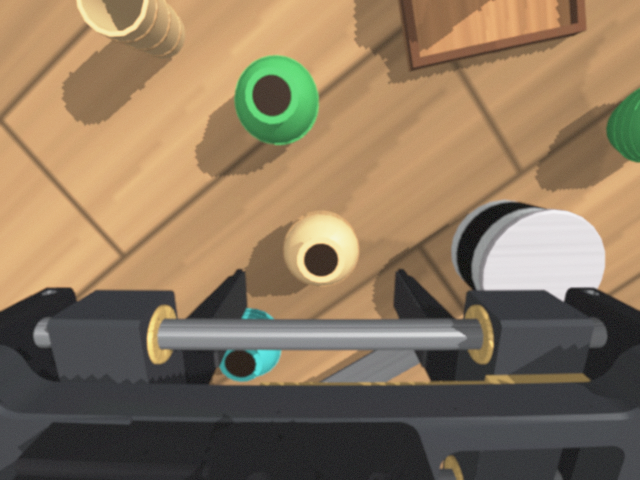

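The jar is centred between the fingers at (321,248), clear of the turquoise jar and the tin. Gripping.

```bash
python3 -m pendant '[-0.7,0.2,-0.003,0.003,0,0,0,-0.7,0.36,-0.003,0.003,0,0,0,-0.7,0.42,-0.003,0.003,0,0,0,-0.7,0.425,-0.003,0.003,0,0,0,1,0.425,-0.003,0.003,0,0,0,1,0.425,-0.003,0.003,0,0,0,1,0.425,-0.003,0.003,0,0,0,1,0.425,-0.003,0.003,0,0,0,1,0.425,-0.003,0.003,0,0,0,1,0.425,-0.003,0.003,0,0,0]'; python3 -m pendant '[1,-0.1,0,0,0,0,0,1,-0.3,0,0,0,0,0,1,-0.48,0,0,0,0,0,1,-0.48,0,0,0,0,0]'; python3 go.py .61,-.12,.11,52.7
```

```text
clock: 35.6
tcp_pos: [0.6589, 0.096, -0.0143]
orientation: [0.671, 0.226, 0.669, -0.226]
contact_force: [-0.9, 0.4, 6.4]
opening: 0.0575
clock: 36.1
tcp_pos: [0.6602, 0.0962, 0.1096]
orientation: [0.673, 0.226, 0.667, -0.225]
contact_force: [-0.1, 0.9, -1.2]
opening: 0.0573
t 36.1 tcp [0.6602 0.0962 0.1096] jaw yaw deg 52.8 tilt 0.5 open 0.0573 j [ 0.05  0.63  1.54 -0.    0.97 -0.87] F [-0.1  0.9 -1.2]
.61,-.12,.11,52.7 -> -0.003,-0.810,0.363,0.001,0.002,-0.001  dist 222mm turn 1
```

```bash
python3 -m pendant '[1,0,-0.2,0.09,0,0,0,1,0,-0.42,0.19,0,0,0,1,0,-0.64,0.29,0,0,0,1,0,-0.81,0.363,0,0,0,1,0,-0.81,0.363,0,0,0]' >/dev/null; python3 go.py .549,-.3493,.1,52.7 .549,-.3493,.03,52.7;python3 - <<'E'
from h import *
c=capture("wrist"); cv2.imwrite("pics/g2.png",c["image"])
E
```

```text
t 36.73 tcp [ 0.609  -0.1227  0.1084] jaw yaw deg 52.6 tilt 0.41 open 0.0572 j [-0.31  0.57  1.66  0.    0.91 -1.22] F [-0.3  0.8 -0.5]
.549,-.3493,.1,52.7 -> 0.032,-0.866,0.360,-0.001,0.002,-0.001  dist 235mm turn 0
.549,-.3493,.03,52.7 -> 0.312,-0.867,0.359,-0.001,0.002,-0.001  dist 247mm turn 0
```

View pics/g2.png

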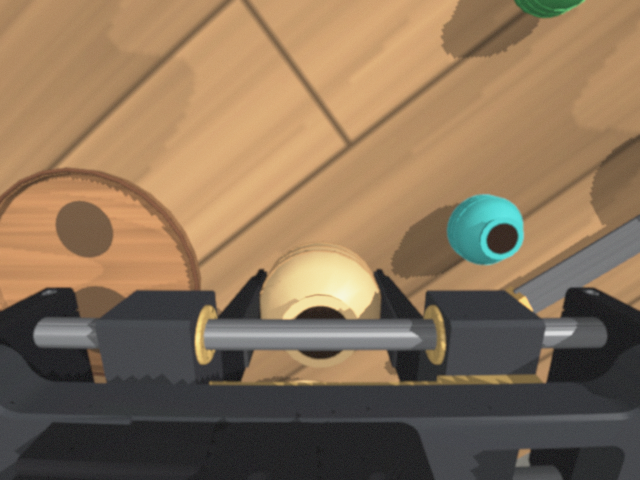

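```bash
python3 -m pendant '[1,0,-0.22,0.09,0,0,0,1,0,-0.45,0.19,0,0,0,1,0.01,-0.67,0.28,0,0,0,1,0.03,-0.85,0.36,0,0,0,1,0.1,-0.867,0.36,0,0,0,1,0.25,-0.867,0.36,0,0,0,1,0.31,-0.867,0.36,0,0,0,1,0.31,-0.867,0.36,0,0,0]' >/dev/null; python3 go.py .549,-.3493,-.006,52.7;python3 - <<'E'
from h import *
c=capture("wrist"); cv2.imwrite("pics/g3.png",c["image"])
im=c["image"][...,2].astype(int)
for n,z in (("round_tray",.0),):
    for d in pinpoint("wrist",n)[:2]: print(d["p"],unproj(c,d["location"][::-1],z))
for p in ([.549,-.3493,.0065],[.4745,-.2926,.0065]): print(proj(c,p))
E
```

```text
t 37.77 tcp [ 0.5502 -0.3463  0.0295] jaw yaw deg 52.7 tilt 0.33 open 0.0572 j [-0.67  0.71  1.64  0.01  0.8  -1.59] F [ 0.8 -0.3 -0.2]
.549,-.3493,-.006,52.7 -> 0.142,-0.013,0.003,0.000,0.001,-0.001  dist 36mm turn 0
0.92 [[ 0.51402265 -0.32379169  0.        ]]
[[314.01376762 261.90972771]]
[[313.49376194 117.82295139]]
```

View pics/g3.png

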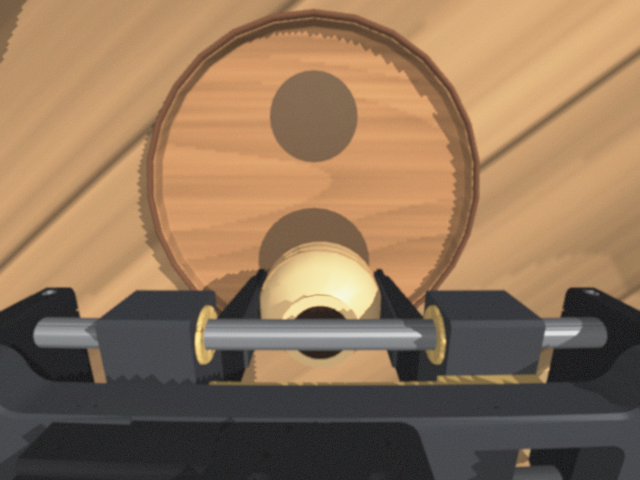

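The small pad appears at (313,117), against a predicted (313.5,117.8), so the pad poses hold. Applying the last 3 mm shift and lowering.

```bash
python3 -m pendant '[1,0.05,-0.013,0.003,0,0,0,1,0.11,-0.013,0.003,0,0,0,1,0.135,-0.013,0.003,0,0,0,1,0.14,-0.013,0.003,0,0,0]'; python3 -m pendant '[1,0.007,0,0,0,0,0,1,0.007,0,0,0,0,0]'; python3 go.py .549,-.3493,-.0075,52.7
```

```text
clock: 38.38
tcp_pos: [0.5494, -0.3503, -0.0044]
orientation: [0.672, 0.227, 0.668, -0.225]
contact_force: [0.7, -0.8, 0.1]
opening: 0.0572
clock: 38.62
tcp_pos: [0.5495, -0.3504, -0.0061]
orientation: [0.672, 0.227, 0.667, -0.225]
contact_force: [0.2, -0.2, -0.6]
opening: 0.0577
t 38.62 tcp [ 0.5495 -0.3504 -0.0061] jaw yaw deg 52.7 tilt 0.42 open 0.0577 j [-0.67  0.76  1.65  0.01  0.73 -1.6 ] F [ 0.2 -0.2 -0.6]
.549,-.3493,-.0075,52.7 -> 0.006,0.002,-0.004,-0.000,0.002,-0.001  dist 2mm turn 0
```

```bash
python3 -m pendant '[1,0.006,0.002,-0.003,0,0,0,1,0.006,0.002,-0.003,0,0,0]';  python3 -m pendant '[-0.65,0,0,0,0,0,0,-0.65,0,0,0,0,0,0,-0.65,0,0,0,0,0,0,-0.65,-0.1,0,0,0,0,0,-0.65,-0.3,0,0,0,0,0,-0.65,-0.5,0,0,0,0,0,-0.65,-0.5,0,0,0,0,0]'; python3 wr.py wrist pics/g4.png jar:.0065; python3 wr.py scene pics/g5.png jar:.0065;python3 go.py .4545,.097,.13,52.7
```

```text
clock: 38.88
tcp_pos: [0.5492, -0.3495, -0.0075]
orientation: [0.672, 0.227, 0.667, -0.225]
contact_force: [0.1, 0.2, -0.2]
opening: 0.0575
clock: 39.75
tcp_pos: [0.5497, -0.3505, 0.1215]
orientation: [0.675, 0.226, 0.665, -0.226]
contact_force: [0.0, 0.3, 0.1]
opening: 0.0783
wrist jar 0.62 [287.4, 202.9, 65.2, 65.9] [ 0.5492 -0.3492] iou 0.98
wrist jar 0.35 [620.5, 252.4, 19.5, 32.9] [ 0.772  -0.1156] iou 0.52
  pin 0.65 [ 0.5524 -0.3504  0.0065]
scene jar 0.67 [491.4, 295.6, 35.3, 29.5] [0.7359 0.3559] iou 0.97
scene jar 0.66 [170.9, 174.3, 27.5, 20.9] [ 0.5484 -0.3485] iou 0.97
scene jar 0.65 [391.4, 205.4, 23.3, 30.4] [0.5559 0.1362] iou 0.95
  pin 0.91 [ 0.6884 -0.0032  0.0065]
  pin 0.83 [0.7427 0.3541 0.0065]
  pin 0.68 [ 0.5491 -0.3478  0.0065]
t 40.05 tcp [ 0.5478 -0.3491  0.116 ] jaw yaw deg 52.7 tilt 0.33 open 0.078 j [-0.67  0.6   1.57  0.01  0.96 -1.59] F [ 0.3 -0.4  1.1]
.4545,.097,.13,52.7 -> -0.056,1.193,-1.378,-0.000,0.001,-0.001  dist 456mm turn 0
```

View pics/g4.png

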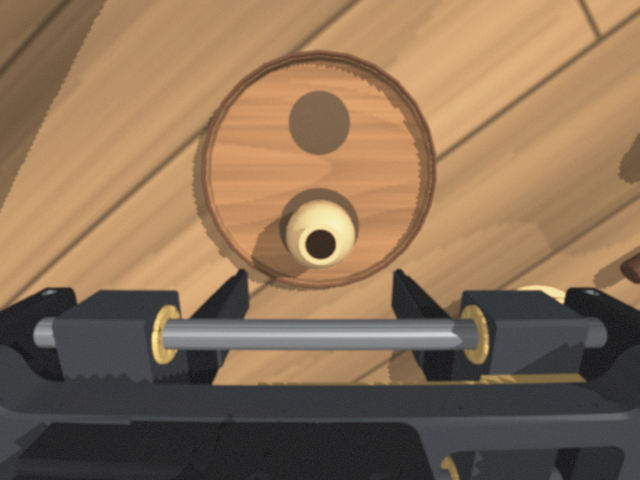

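The jar stands centred on the large pad at (320,235). Now the cup.

```bash
python3 -m pendant '[-0.5,-0.04,0.15,-0.18,0,0,0,-0.5,-0.06,0.3,-0.36,0,0,0,-0.5,-0.06,0.46,-0.54,0,0,0,-0.5,-0.06,0.62,-0.72,0,0,0,-0.5,-0.06,0.82,-0.96,0,0,0,-0.5,-0.06,0.82,-0.96,0,0,0]'; python3 go.py .4545,.0965,.13,52.7
```

```text
clock: 40.8
tcp_pos: [0.4798, -0.0379, 0.1305]
orientation: [0.671, 0.226, 0.669, -0.224]
contact_force: [-0.1, -1.2, 0.1]
opening: 0.0712
t 40.8 tcp [ 0.4798 -0.0379  0.1305] jaw yaw deg 52.9 tilt 0.24 open 0.0712 j [-0.22  0.37  1.97  0.    0.8  -1.14] F [-0.1 -1.2  0.1]
.4545,.0965,.13,52.7 -> 0.003,0.367,-0.405,0.001,0.001,-0.001  dist 137mm turn 0
```

```bash
python3 -m pendant '[-0.5,0,0.15,-0.165,0,0,0,-0.5,0,0.3,-0.33,0,0,0,-0.5,0,0.367,-0.405,0,0,0,-0.5,0,0.367,-0.405,0,0,0]'; python3 wr.py wrist pics/h1.png cup; python3 go.py .4545,.0965,-.002,52.7
```

```text
clock: 41.3
tcp_pos: [0.4544, 0.0972, 0.1303]
orientation: [0.671, 0.225, 0.67, -0.223]
contact_force: [0.2, -0.5, -0.7]
opening: 0.0713
wrist cup 0.74 [294.9, 208.6, 53.0, 60.1] [0.4547 0.0984] iou 0.94
  pin 0.63 [0.4559 0.0981 0.    ]
t 41.45 tcp [0.4548 0.0955 0.1304] jaw yaw deg 52.8 tilt 0.22 open 0.0713 j [ 0.06  0.35  2.01  0.    0.78 -0.86] F [ 0.5 -0.3 -0.4]
.4545,.0965,-.002,52.7 -> 0.530,0.001,-0.005,0.001,0.001,-0.001  dist 132mm turn 0
```

View pics/h1.png

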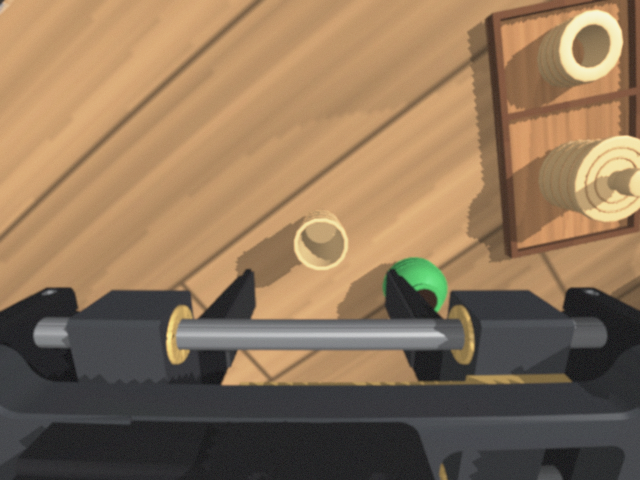

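The cup is centred between the fingers at (321,240). The green jar stays clear of the finger by more than 30 mm. Gripping.

```bash
python3 -m pendant '[-0.5,0.2,0.004,-0.006,0,0,0,-0.5,0.4,0.004,-0.006,0,0,0,-0.5,0.5,0.004,-0.006,0,0,0,-0.5,0.53,0.004,-0.006,0,0,0,-0.5,0.53,0.004,-0.006,0,0,0,1,0.53,0.004,-0.006,0,0,0,1,0.53,0.004,-0.006,0,0,0,1,0.53,0.004,-0.006,0,0,0,1,0.53,0.004,-0.006,0,0,0,1,0.53,0.004,-0.006,0,0,0]'; python3 -m pendant '[1,0,0,0,0,0,0,1,-0.1,0,0,0,0,0,1,-0.3,0,0,0,0,0,1,-0.48,0,0,0,0,0,1,-0.48,0,0,0,0,0]'; python3 go.py .4645,-.098,.12,52.7; python3 wr.py wrist pics/h2.png
```

```text
clock: 42.7
tcp_pos: [0.4551, 0.0975, -0.0017]
orientation: [0.671, 0.226, 0.669, -0.224]
contact_force: [0.3, 1.2, 6.2]
opening: 0.0424
clock: 43.32
tcp_pos: [0.4558, 0.0974, 0.1208]
orientation: [0.673, 0.227, 0.667, -0.224]
contact_force: [-0.1, 0.3, 0.3]
opening: 0.0425
t 43.33 tcp [0.4558 0.0974 0.1208] jaw yaw deg 52.8 tilt 0.57 open 0.0425 j [ 0.07  0.36  2.02  0.    0.75 -0.86] F [-0.1  0.3  0.3]
.4645,-.098,.12,52.7 -> 0.002,-0.602,0.500,0.001,0.002,-0.002  dist 196mm turn 1
```

View pics/h2.png

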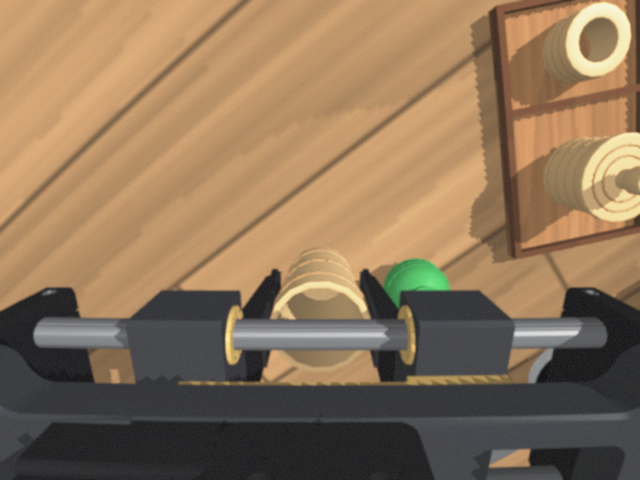

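```bash
python3 -m pendant '[1,0,-0.15,0.13,0,0,0,1,0,-0.33,0.28,0,0,0,1,0,-0.5,0.42,0,0,0,1,0,-0.602,0.5,0,0,0]' >/dev/null; python3 go.py .4745,-.2926,.12,52.7 .4745,-.2926,.04,52.7
```

```text
t 43.88 tcp [ 0.4628 -0.1002  0.1171] jaw yaw deg 52.7 tilt 0.3 open 0.0426 j [-0.36  0.38  2.01  0.01  0.75 -1.28] F [0.  0.8 0.4]
.4745,-.2926,.12,52.7 -> -0.013,-0.584,0.503,0.000,0.001,-0.002  dist 193mm turn 0
.4745,-.2926,.04,52.7 -> 0.307,-0.586,0.503,0.000,0.001,-0.002  dist 208mm turn 0
```

```bash
python3 -m pendant '[1,0,-0.17,0.14,0,0,0,1,0,-0.34,0.29,0,0,0,1,0,-0.5,0.43,0,0,0,1,0,-0.585,0.503,0,0,0,1,0.15,-0.586,0.503,0,0,0,1,0.3,-0.586,0.503,0,0,0,1,0.307,-0.586,0.503,0,0,0]' >/dev/null; python3 go.py .4745,-.2926,.0055,52.7; python3 wr.py wrist pics/h3.png
```

```text
t 44.75 tcp [ 0.4727 -0.2915  0.0365] jaw yaw deg 52.7 tilt 0.4 open 0.0429 j [-0.67  0.6   1.87  0.01  0.68 -1.6 ] F [ 0.9  0.8 -0.2]
.4745,-.2926,.0055,52.7 -> 0.124,0.000,0.009,0.000,-0.002,-0.002  dist 31mm turn 0
```

View pics/h3.png

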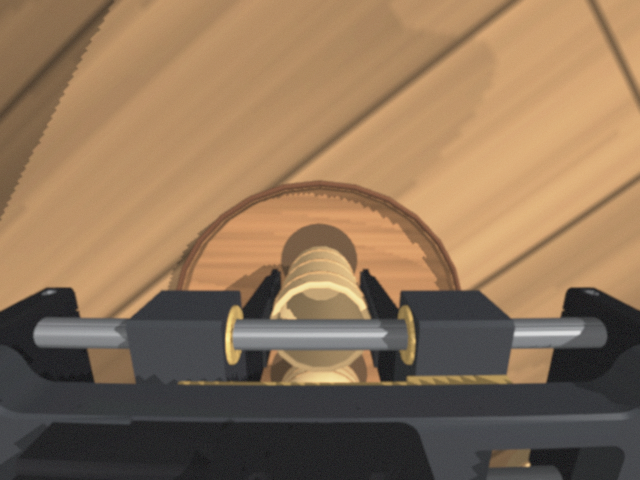

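The cup is over the small pad, in line with it. Lowering.

```bash
python3 -m pendant '[1,0.05,0,0.009,0,0,0,1,0.1,0,0.009,0,0,0,1,0.12,0,0.009,0,0,0,1,0.124,0,0.009,0,0,0]'; python3 -m pendant '[1,0.005,0,0,0,0,0,1,0.005,0,0,0,0,0]'; python3 go.py .4745,-.2926,.0047,52.7
```

```text
clock: 45.3
tcp_pos: [0.4754, -0.2932, 0.0069]
orientation: [0.67, 0.228, 0.67, -0.224]
contact_force: [0.6, -0.0, -0.2]
opening: 0.0424
clock: 45.55
tcp_pos: [0.4755, -0.2932, 0.0059]
orientation: [0.67, 0.228, 0.67, -0.224]
contact_force: [-0.7, -0.9, -1.0]
opening: 0.0424
t 45.55 tcp [ 0.4755 -0.2932  0.0059] jaw yaw deg 52.7 tilt 0.31 open 0.0424 j [-0.67  0.65  1.88  0.01  0.61 -1.6 ] F [-0.7 -0.9 -1. ]
.4745,-.2926,.0047,52.7 -> 0.005,-0.000,-0.005,0.000,-0.001,-0.002  dist 2mm turn 0
```

```bash
python3 -m pendant '[1,0.005,0,-0.004,0,0,0,1,0.005,0,-0.004,0,0,0]';  python3 -m pendant '[-0.3,0,0,0,0,0,0,-0.3,0,0,0,0,0,0,-0.3,0,0,0,0,0,0,-0.3,-0.1,0,0,0,0,0,-0.3,-0.3,0,0,0,0,0,-0.3,-0.5,0,0,0,0,0,-0.3,-0.6,0,0,0,0,0,-0.3,-0.6,0,0,0,0,0]'; python3 wr.py wrist pics/h4.png jar:.0065 cup:.0065; python3 go.py .32,-.17,.18,52
```

```text
clock: 45.8
tcp_pos: [0.4746, -0.2926, 0.0047]
orientation: [0.67, 0.228, 0.67, -0.224]
contact_force: [0.6, -0.4, -0.7]
opening: 0.0427
clock: 46.8
tcp_pos: [0.475, -0.2938, 0.1564]
orientation: [0.671, 0.227, 0.669, -0.224]
contact_force: [-0.4, 1.0, -0.4]
opening: 0.0618
wrist jar 0.87 [625.2, 201.2, 11.4, 44.5] [ 0.6812 -0.0113] iou 0.79
wrist jar 0.63 [292.7, 288.3, 55.3, 30.7] [ 0.5401 -0.3423] iou 0.58
  pin 0.9 [ 0.5524 -0.3485  0.0065]
wrist cup 0.85 [291.3, 204.7, 53.2, 54.8] [ 0.474  -0.2918] iou 0.97
  pin 0.76 [ 0.4739 -0.2942  0.0065]
t 47.05 tcp [ 0.4741 -0.2931  0.1534] jaw yaw deg 52.7 tilt 0.38 open 0.0615 j [-0.67  0.44  1.77  0.01  0.94 -1.6 ] F [-1.1  0.6 -0.2]
.32,-.17,.18,52 -> -0.103,0.019,-0.789,0.004,-0.001,-0.002  dist 199mm turn 1
```

View pics/h4.png

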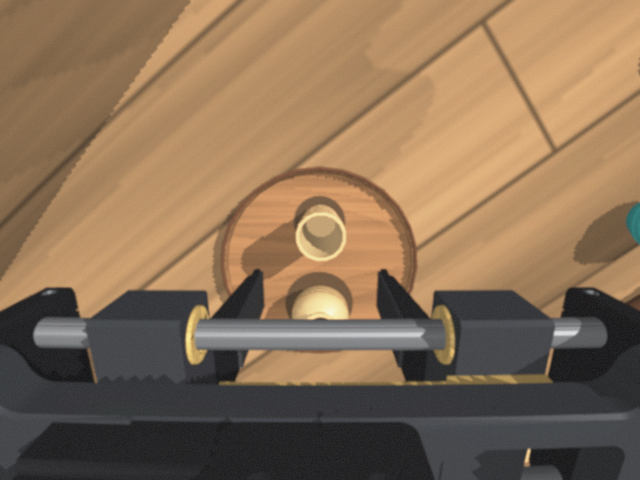

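The cup is upright on its pad at (321,235). I'll rise a little out of the way, then do a final check with the fixed cameras.

```bash
python3 -m pendant '[-0.3,-0.2,0,-0.2,0,0,0,-0.3,-0.3,0,-0.4,0,0,0,-0.3,-0.3,0,-0.4,0,0,0,-0.3,-0.3,0,-0.4,0,0,0]'; python3 wr.py scene pics/i1.png box:.006 lid:.045 ring:.006 jar:.0065 cup:.0065 | grep -v pin; python3 wr.py top pics/i2.png lid:.045 ring:.006 jar:.0065 cup:.0065| grep -v pin
python3 - <<'E'
from h import *
for cn in ("scene","top"):
    c=capture(cn)
    for n in ("knife","bowls","tin"):
        print(cn,n,[unproj(c,cen(d["pixels"]),.01)[0].round(3) for d in silhouettes(cn,n)[:1]])
E
```

```text
clock: 47.55
tcp_pos: [0.3948, -0.2332, 0.2284]
orientation: [0.669, 0.228, 0.671, -0.224]
contact_force: [0.8, -0.4, 0.1]
opening: 0.0619
scene box 0.72 [474.9, 230.3, 34.6, 24.2] [0.5802 0.3152] iou 0.4
scene box 0.52 [207.7, 148.6, 20.4, 30.5] [ 0.4584 -0.2995] iou 0.58
scene box 0.41 [246.8, 285.3, 137.1, 44.2] [0.7899 0.0093] iou 0.22
scene ring 0.72 [495.2, 190.3, 30.3, 26.2] [0.4566 0.3651] iou 0.96
scene jar 0.83 [389.0, 205.5, 25.5, 30.3] [0.5558 0.1357] iou 0.98
scene jar 0.63 [490.9, 293.9, 33.7, 30.7] [0.7361 0.3554] iou 0.98
scene jar 0.57 [305.6, 242.7, 30.8, 33.7] [ 0.691  -0.0055] iou 0.97
scene cup 0.69 [206.6, 147.9, 21.1, 29.5] [ 0.472  -0.2927] iou 0.91
top lid 0.68 [147.3, 264.7, 34.4, 35.5] [0.5593 0.3207] iou 0.94
top ring 0.9 [131.2, 320.8, 35.6, 27.7] [0.4613 0.3661] iou 0.8
top jar 0.91 [244.3, 270.7, 33.0, 28.2] [0.5531 0.1374] iou 0.96
top jar 0.89 [483.1, 261.5, 31.8, 23.5] [ 0.5507 -0.3487] iou 0.95
top jar 0.83 [308.2, 200.9, 30.6, 27.5] [ 0.6876 -0.005 ] iou 0.96
top cup 0.61 [431.6, 240.0, 100.8, 102.7] [ 0.5265 -0.3016] iou 0.08
scene knife [array([0.779, 0.006, 0.01 ])]
scene bowls [array([0.447, 0.369, 0.01 ])]
scene tin [array([0.74 , 0.219, 0.01 ])]
top knife [array([0.785, 0.006, 0.01 ])]
top bowls [array([ 0.771, -0.263,  0.01 ])]
top tin [array([0.77 , 0.223, 0.01 ])]
```

View pics/i1.png

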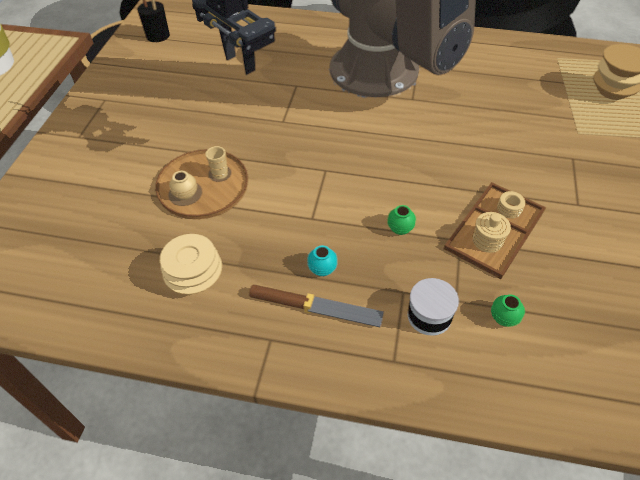

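Both kits are complete in the picture. The box with its lid is at (492,232), the ring at (511,204), the jar at (183,184) and the cup at (217,163). The look-alikes, knife, bowls and tin have not moved. Handing in.

```bash
python3 -c "
from cell import close_job; print(close_job())"
```

```text
the job is handed in; nothing more can be done
None
```

Both kits are made up and the job is handed in at about 48 s on the robot clock. Everything is upright and let go, with the arm clear of all of it.

- **Long tray:** the box stands in the larger compartment with its lid seated flat, and the ring stands on end in the smaller one. The wrist camera put all three within about 1–2 mm of the middles.
- **Round tray:** the jar is on the large pad and the cup is on the small one, each within about 1 mm of the middle.
- **Left alone:** the knife and tin measured within 1 mm of their first readings in both fixed cameras. The bowls did so in the top camera, and the green and turquoise jars are where they started.

**What went wrong on the way:**
- **Lid:** my first two grasps at the knob closed on nothing, and the lid stayed where it was.
- **Fingertip height:** the cause was that the real fingertips sit about 24 mm above the reported TCP. I found that with a table touch that reached 36 N on the wrist, and corrected for it from then on. The box, moved before that, was held only by its top centimetre or so but landed correctly.

**Checks that disagreed:**
- **Camera bias:** in the last check the scene and top cameras still differed by 2–5 mm in x, as they had throughout. I trusted their average, and the wrist view agreed with it.
- **Network misses:** in that same check the networks missed the lid and the placed jar and mislabelled the bowls in the scene view, and gave a false cup in the top view. The picture itself shows the placed pieces and the bowls where they should be.

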